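# Build up a layered bench pot and fill it from the clip rack

### The arm

A 6-joint arm with a two-finger parallel gripper is mounted at the origin on a cart in front of the work surface, level with it; the furniture and walls round the work are solid. World frame = base frame: x ahead of the robot, y to its left, z up, the work surface at z = 0. Lengths are in m, angles in rad, forces in N, time in s.
With the tool pointing down it reaches from about 0.375 to 0.9 m from the base axis. Payload 3.1 kg.
Tool frame: the origin (TCP) lies between the finger pads; the fingertips stand 11 mm ahead of it and the grasp point (between the pads) lies 8 mm behind it; z points along the fingers, y is the line along which they close (so a half turn about z gives the same grasp; the last joint's range is limited). The gripper opens to 87 mm and grips with 3 to 60 N. Pads are 19 mm wide; open, the fingers measure 117 mm over their backs; the gripper's body (75 mm by 190 mm) begins 51 mm behind the grasp point.
Start: joints at [-1.298, 0.527, 1.433, -0, 1.181, -0.178], TCP at [0.272, -0.563, 0.234] pointing down, gripper open.
Joint ranges: [-3.08, 3.08], [-0.75, 2.2], [0.22, 2.44], [-1.43, 4.57], [0, 2.65], [-2.85, 2.85]. Speed limits (rad/s): [2.79, 2.79, 3.14, 3.14, 3.14, 3.14].

### API

Orientations are given as a unit quaternion [x, y, z, w].
In Python, from rig import get_obs, camera, hand_in gives the robot as it stands.
- The arm moves only by the shell command python3 -m pendant 'ROWS' [FORCE]. ROWS is JSON, a list that holds one entry, the list of rows, each a list of 7 numbers: the shift along the tool's x, y, z in m, then the turn, a rotation vector about the tool's x, y, z in degrees, then the opening, from 0 (shut) to 1 (fully open). In form: [[[x, y, z, ax, ay, az, fingers], ...]]. A call has exactly 5 rows; each row shifts and turns the commanded pose from where the row before left it, along the tool's axes as they then stand; what a row does not reach is not made up. A row lasts 1/8 s, in which the tool goes at most 62.5 mm and 10.7 degrees, less where a joint would pass 70% of its speed; a pose out of reach is approached as far as the arm can. A call with a gripper value outside its range is refused whole. The fingers move at their own pace and stop on an object; FORCE is the grip in N (left out, the last holds). Time passes only in rows, so rows that do not move let the fingers close, or fill a call up. It gives the time, the measured TCP pose, the force, the opening and the grip force at its end, in the units of the state.
- get_obs(): the state, without advancing time (a new reading comes with each control period).
- camera(name): name is "side" or "top"; returns a dict with "img" (400x640x3 uint8, red, green, blue), "intrinsics" (3x3 intrinsics, pixels), "R" (3x3) and "t" (3): a world point X has camera coordinates R X + t. Camera axes: x right, y down, z forward; pixel columns grow to the right and rows downward; lengths in m; the calibration is good to about 2 mm. A picture is of the moment at which its call begins. There is no depth.
- hand_in(): hands the job in; it is judged then, once.
The state is a dict: "time": time; "q": joint angles; "joint_velocities": joint speeds; "joint_torque": joint torques, N m; "position": TCP position; "tool_rot": TCP orientation; "ft_force": force on the tool from outside, world axes, zero at the start; "moment": the same for the moment, N m; "grip_width": finger opening in m; "grip_force": force on a finger pad.
Only numpy, scipy, OpenCV 4.12 (cv2) and the standard library are available. Lean on these libraries where they do the work, as an engineer would, in place of code of your own. Each camera call takes 0.05 s, during which the arm holds its last target. There are 200 camera calls.

### The job

Finish the wooden bench pot: set all the loose collars one on another on the tray that is screwed to the bench and press each down until its studs are fully home and no gap is left between the layers. Only when the pot is at its full height, pull every marker sideways out of its spring clip on the rack and drop it into the pot, cap up. Do not shift the wax tin and the tape measure that stand behind the tray.

Things in the scene. Friction and masses are not known exactly. Their poses are not given: they have to be found in the camera images.
- tray: bottom tray of a layered wooden bench pot, screwed to the bench: pale wood, 92 mm along x, 64 mm along y, 30 mm high, open above. Origin: centre of its underside, z up. Four domed dowel studs, 12 mm across, stand 11 mm above its rim at x = +-36, y = +-20 mm. Screw lugs, 6 mm high, stick out 22 mm at its two x ends only.
- tray_top (a point): centre of the tray's rim, where the first collar's underside comes to sit, 30 mm above the bench; axes as the tray's
- pot_floor (a point): centre of the tray's inner floor, 10 mm above the bench; the opening of tray and collars is 52 mm along x, 46 mm along y; axes as the tray's
- collar_1: loose wooden collar, a frame without floor, starts on the bench studs up: 92 mm along x, 64 along y, 28 high, plus four studs like the tray's on top; four sockets 13.5 mm deep below. Origin: centre of underside, z up. 90 g. Any order, either way round. On the studs' domes it stops about 6 mm short; 5 to 20 N of steady pressing sends it home, where it holds by itself; each layer adds 28 mm
- rack: wooden clip rack fixed to the bench: foot board 15 mm thick, behind it an upright board 111 mm high, its front face 19.5 mm behind the markers' axes. Four spring clips at y = -87, -29, 29, 87 mm. Origin: on the bench under the middle of the row of marker axes; its -x is the open side of the clips, the way the markers come out
- marker_1: round black tube marker, light metal cap at its top: 18 mm across, 145 mm long, 60 g. Origin: centre of its lower end, z towards the cap. Stands on the rack's foot (top 160 mm above the bench) in a C-shaped spring clip 96 to 110 mm above the bench, mouth to the rack's -x. Pulled that way it resists with 10 to 20 N, then the clip snaps open; free after 20 mm
- collar_2: another collar, the same as collar_1, or absent
- collar_3: another collar, the same as collar_1, or absent
- collar_4: another collar, the same as collar_1, or absent
- marker_2: another marker, the same as marker_1, in another clip, or absent
- marker_3: another marker, the same as marker_1, in another clip, or absent
- marker_4: another marker, the same as marker_1, in another clip, or absent
- tin: round wax tin, 86 mm across, 42 mm high, standing behind the tray: leave it alone. Origin: centre of its underside
- tape: yellow and black tape measure, 62 x 38 mm, 54 mm high, standing to the right behind the tray: leave it alone. Origin: under its middle
Mind the look-alikes: they are no part of the job. Leave any yellow look-alike of the marker_1 alone.

How it is judged:
On the way:
1. all collars are pressed fully home, one on another, on the tray, no marker in it yet (x of collar_1 in the frame of tray_top between -0.003 and 0.003 m and y of collar_1 in the frame of tray_top between -0.003 and 0.003 m and angle between each of collar_1, collar_2, collar_3, collar_4's own z axis and vertical below 0.04 rad and angle between the x axis of each of collar_1, collar_2, collar_3, collar_4 and the x axis of tray, either way round below 0.06 rad and (z of collar_1 in the frame of tray_top between -0.0018 and 0.0018 m or z of collar_1 in the frame of tray_top between 0.0262 and 0.0298 m or z of collar_1 in the frame of tray_top between 0.0542 and 0.0578 m or z of collar_1 in the frame of tray_top between 0.0822 and 0.0858 m) and x of collar_2 in the frame of tray_top between -0.003 and 0.003 m and y of collar_2 in the frame of tray_top between -0.003 and 0.003 m and (z of collar_2 in the frame of tray_top between -0.0018 and 0.0018 m or z of collar_2 in the frame of tray_top between 0.0262 and 0.0298 m or z of collar_2 in the frame of tray_top between 0.0542 and 0.0578 m or z of collar_2 in the frame of tray_top between 0.0822 and 0.0858 m) and x of collar_3 in the frame of tray_top between -0.003 and 0.003 m and y of collar_3 in the frame of tray_top between -0.003 and 0.003 m and (z of collar_3 in the frame of tray_top between -0.0018 and 0.0018 m or z of collar_3 in the frame of tray_top between 0.0262 and 0.0298 m or z of collar_3 in the frame of tray_top between 0.0542 and 0.0578 m or z of collar_3 in the frame of tray_top between 0.0822 and 0.0858 m) and x of collar_4 in the frame of tray_top between -0.003 and 0.003 m and y of collar_4 in the frame of tray_top between -0.003 and 0.003 m and (z of collar_4 in the frame of tray_top between -0.0018 and 0.0018 m or z of collar_4 in the frame of tray_top between 0.0262 and 0.0298 m or z of collar_4 in the frame of tray_top between 0.0542 and 0.0578 m or z of collar_4 in the frame of tray_top between 0.0822 and 0.0858 m) and horizontal distance between each of marker_1, marker_2, marker_3, marker_4 and tray above 0.12 m), for 0.3 s.
At the end, for the whole second after the job is handed in: Every collar sits square on the layer below (3 mm, 0.06 rad) and fully home (within 1.8 mm of 28 mm steps above the tray's rim); every marker stands in the pot, cap up, leaning under 40 degrees, its lower end inside the walls and within 30 mm of the floor; all at rest (x of collar_1 in the frame of tray_top between -0.003 and 0.003 m and y of collar_1 in the frame of tray_top between -0.003 and 0.003 m and angle between each of collar_1, collar_2, collar_3, collar_4's own z axis and vertical below 0.04 rad and angle between the x axis of each of collar_1, collar_2, collar_3, collar_4 and the x axis of tray, either way round below 0.06 rad and (z of collar_1 in the frame of tray_top between -0.0018 and 0.0018 m or z of collar_1 in the frame of tray_top between 0.0262 and 0.0298 m or z of collar_1 in the frame of tray_top between 0.0542 and 0.0578 m or z of collar_1 in the frame of tray_top between 0.0822 and 0.0858 m) and x of collar_2 in the frame of tray_top between -0.003 and 0.003 m and y of collar_2 in the frame of tray_top between -0.003 and 0.003 m and (z of collar_2 in the frame of tray_top between -0.0018 and 0.0018 m or z of collar_2 in the frame of tray_top between 0.0262 and 0.0298 m or z of collar_2 in the frame of tray_top between 0.0542 and 0.0578 m or z of collar_2 in the frame of tray_top between 0.0822 and 0.0858 m) and x of collar_3 in the frame of tray_top between -0.003 and 0.003 m and y of collar_3 in the frame of tray_top between -0.003 and 0.003 m and (z of collar_3 in the frame of tray_top between -0.0018 and 0.0018 m or z of collar_3 in the frame of tray_top between 0.0262 and 0.0298 m or z of collar_3 in the frame of tray_top between 0.0542 and 0.0578 m or z of collar_3 in the frame of tray_top between 0.0822 and 0.0858 m) and x of collar_4 in the frame of tray_top between -0.003 and 0.003 m and y of collar_4 in the frame of tray_top between -0.003 and 0.003 m and (z of collar_4 in the frame of tray_top between -0.0018 and 0.0018 m or z of collar_4 in the frame of tray_top between 0.0262 and 0.0298 m or z of collar_4 in the frame of tray_top between 0.0542 and 0.0578 m or z of collar_4 in the frame of tray_top between 0.0822 and 0.0858 m) and x of marker_1 in the frame of pot_floor between -0.032 and 0.032 m and y of marker_1 in the frame of pot_floor between -0.027 and 0.027 m and z of marker_1 in the frame of pot_floor between -0.006 and 0.03 m and angle between each of marker_1, marker_2, marker_3, marker_4's own z axis and vertical below 0.7 rad and linear speed of each of marker_1, marker_2, marker_3, marker_4, collar_1, collar_2, collar_3, collar_4 below 0.03 m/s and x of marker_2 in the frame of pot_floor between -0.032 and 0.032 m and y of marker_2 in the frame of pot_floor between -0.027 and 0.027 m and z of marker_2 in the frame of pot_floor between -0.006 and 0.03 m and x of marker_3 in the frame of pot_floor between -0.032 and 0.032 m and y of marker_3 in the frame of pot_floor between -0.027 and 0.027 m and z of marker_3 in the frame of pot_floor between -0.006 and 0.03 m and x of marker_4 in the frame of pot_floor between -0.032 and 0.032 m and y of marker_4 in the frame of pot_floor between -0.027 and 0.027 m and z of marker_4 in the frame of pot_floor between -0.006 and 0.03 m); the robot touches nothing.
It fails at once if the wax tin is shifted by more than 3 cm (distance of tin from where it was at the start of the episode above 0.03 m).
It fails at once if the tape measure is shifted by more than 3 cm (distance of tape from where it was at the start of the episode above 0.03 m).
Of collar_1, collar_2, collar_3, collar_4 only 3 to 4 are there at a start; the rules pass over those that are not, and their reading is None.
Of marker_1, marker_2, marker_3, marker_4 only 3 to 4 are there at a start; the rules pass over those that are not, and their reading is None.
At some moment in a run one of collar_1, collar_2, collar_3, collar_4 may be knocked a few centimetres aside while the robot is not near it.
It also fails if it takes over 210 s, if anything falls off the work surface, if the arm or the gripper's body presses on something with over 40 N, if the wrist force passes 120 N, or if a joint passes its speed limit or range.

## Working session

There is one attempt and no reset: what is moved stays moved. The work goes in short steps, Python scripts to look and compute and a shell command to move; the robot and the scene stay as the last step left them, time stands still between calls to the robot, and variables do not carry over. Pictures are saved under pics/ and viewed, at most 14 in all, crops included, and the job is handed in when it is done.

```bash
mkdir -p pics; ls; python3 - <<'E'
from rig import get_obs,camera
import cv2,numpy as np
o=get_obs();print(o)
for n in("top","side"):
    c=camera(n);cv2.imwrite(f"pics/{n}0.png",cv2.resize(c["img"][:,:,::-1],(800,500)));np.savez(f"{n}.npz",**c)
    print(n,c["intrinsics"],c["R"],c["t"])
E
```

```text
pics
{'time': 0.0, 'q': array([-1.29849380e+00,  5.28462668e-01,  1.43387617e+00,  1.74429938e-05,
        1.18140769e+00, -1.78482684e-01]), 'joint_velocities': array([ 1.75189269e-03, -1.01222942e-03, -3.63949890e-04, -9.63831703e-05,
       -1.36699463e-03,  1.11317902e-04]), 'joint_torque': array([ 8.31208072e-04, -4.40035343e+01, -1.76589471e+01,  6.34415634e-02,
        5.84493263e-02, -1.64460089e-04]), 'position': array([ 0.27214499, -0.56186252,  0.23258208]), 'tool_rot': array([ 9.74706616e-01,  2.23485687e-01, -4.24443461e-05, -1.07613091e-03]), 'ft_force': array([0.47133177, 0.07375001, 0.31356284]), 'moment': array([-0.0130745 , -0.00953643,  0.02049721]), 'grip_force': 0.0, 'grip_width': 0.08728865906964108}
top [[478.52237702   0.         322.28154117]
 [  0.         478.52237702 199.15077992]
 [  0.           0.           1.        ]] [[ 0.02984621 -0.99912762  0.02920972]
 [-0.98294467 -0.03464294 -0.18060908]
 [ 0.18146343 -0.02332104 -0.98312113]] [0.06941771 0.57324015 1.08862762]
side [[508.19049447   0.         319.80501723]
 [  0.         508.19049447 193.62546225]
 [  0.           0.           1.        ]] [[-9.56962647e-01 -2.90211063e-01  1.77667377e-04]
 [-1.53890506e-01  5.06930293e-01 -8.48138780e-01]
 [ 2.46049192e-01 -8.11664473e-01 -5.29774082e-01]] [0.59558965 0.08432573 1.29546596]
```

View pics/top0.png

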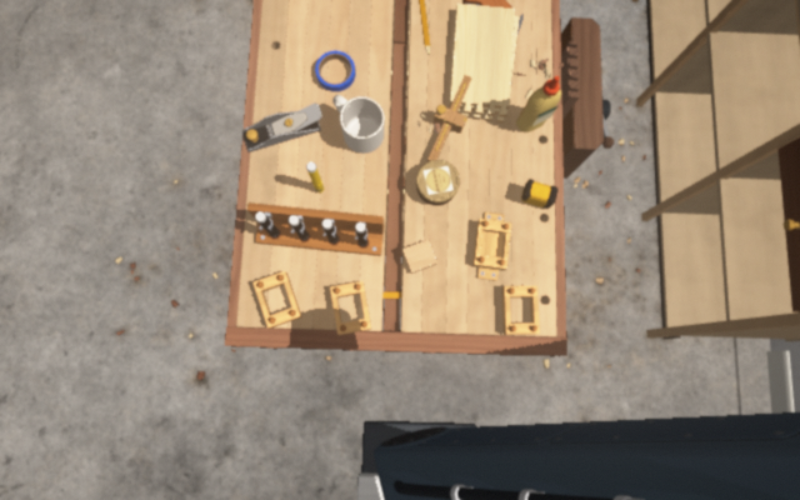

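View pics/side0.png

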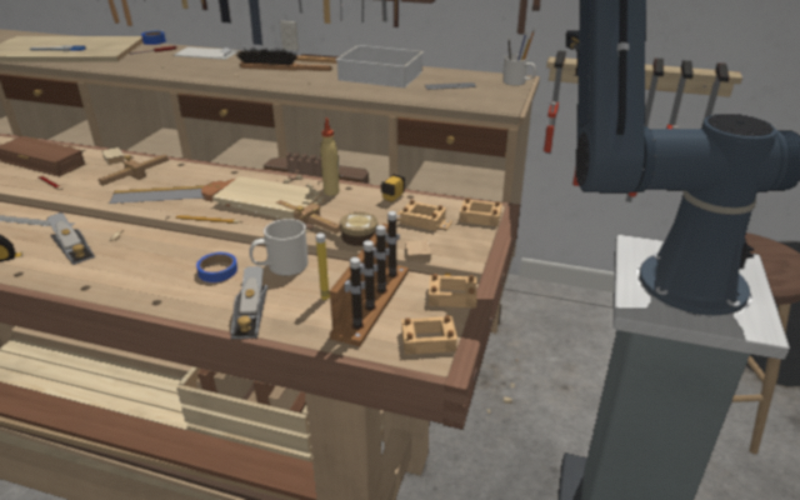

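The top picture shows the tray with lugs at (492,245), and loose collars at (275,299), (350,306) and (521,309). The four black markers are in the rack at (264,222), (297,226), (329,231) and (361,234). The tin is at (438,182) and the tape at (540,194).

Things that could be mistaken for a target:
- Tray or collar: the tray is the frame with lugs at (492,245). The wood block at (418,256) has no opening, so it isn't a collar.
- Marker: the yellow stick at (315,178) is the look-alike and gets left alone. The black tubes with light caps are the markers.

Next I'll take close crops.

```bash
python3 - <<'E'
import cv2,numpy as np
im=np.load("top.npz")["img"][:,:,::-1]
def crop(x0,y0,w,h,s,f):
    c=cv2.resize(im[y0:y0+h,x0:x0+w],None,fx=s,fy=s,interpolation=cv2.INTER_CUBIC)
    for x in range(x0,x0+w,10): 
        cv2.line(c,((x-x0)*s,0),((x-x0)*s,6),(0,0,255),1); cv2.putText(c,str(x),((x-x0)*s,16),0,.35,(0,0,255))
    for y in range(y0,y0+h,10): 
        cv2.line(c,(0,(y-y0)*s),(6,(y-y0)*s),(0,0,255),1); cv2.putText(c,str(y),(8,(y-y0)*s+4),0,.35,(0,0,255))
    cv2.imwrite(f,c)
crop(365,165,85,110,5,"/tmp/a.png");crop(190,160,120,110,6,"pics/left.png")
a=cv2.imread("/tmp/a.png");cv2.imwrite("pics/right.png",a)
E
```

```text
(no output)
```

View pics/left.png

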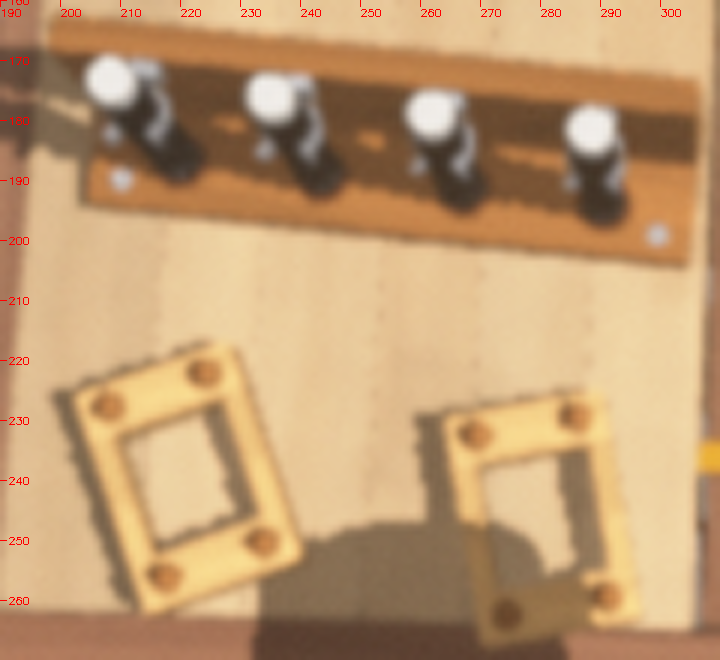

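View pics/right.png

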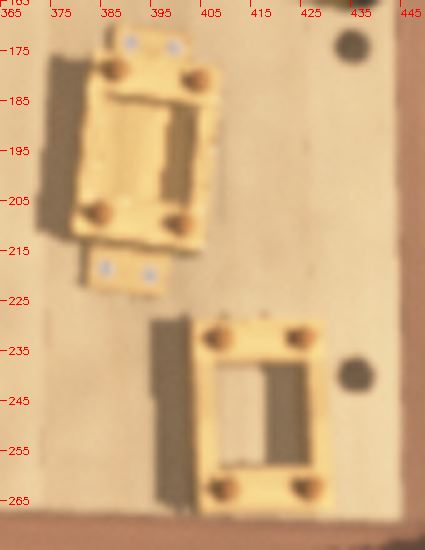

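```bash
cat > h.py <<'E'
import numpy as np,cv2
from scipy.optimize import least_squares
from scipy.spatial.transform import Rotation as Ro
def proj(P,c):
    X=np.atleast_2d(P)@c["R"].T+c["t"]; X=X@c["intrinsics"].T; return X[:,:2]/X[:,2:]
def ray(uv,z,c):
    d=c["R"].T@np.linalg.inv(c["intrinsics"])@np.array([uv[0],uv[1],1]); o=-c["R"].T@c["t"]
    return o+d*(z-o[2])/d[2]
def fit(uv,loc,z,c,g=0.):
    uv=np.array(uv,float); loc=np.array(loc,float)
    W=lambda p:np.c_[p[0]+loc[:,0]*np.cos(p[2])-loc[:,1]*np.sin(p[2]),p[1]+loc[:,0]*np.sin(p[2])+loc[:,1]*np.cos(p[2]),np.full(len(loc),z)]
    p0=ray(uv.mean(0),z,c)
    r=least_squares(lambda p:(proj(W(p),c)-uv).ravel(),[p0[0],p0[1],g])
    return r.x, np.abs(r.fun).max()
# image order: far-left, far-right, near-left, near-right (image up=+x, image left=+y)
ST=[[.036,.02],[.036,-.02],[-.036,.02],[-.036,-.02]]
def state():
    from rig import get_obs
    o=get_obs(); R=Ro.from_quat(o["tool_rot"])
    m=R.as_matrix()
    print("t%.2f"%o["time"],"pos",o["position"].round(4),"tx",m[:,0].round(3),"ty",m[:,1].round(3),"tz",m[:,2].round(3),"F",o["ft_force"].round(1),"w%.4f"%o["grip_width"],"gf%.0f"%o["grip_force"],"q",o["q"].round(2))
    return o
def rel(p,yaw,o=None):
    "tool-axes shift to world point p and turn so tool-x at yaw, tool straight down"
    from rig import get_obs
    o=o or get_obs(); R=Ro.from_quat(o["tool_rot"])
    T=Ro.from_euler('z',yaw)*Ro.from_euler('x',np.pi)
    print("shift mm",(R.inv().apply(np.array(p)-o["position"])*1000).round(1),"turn deg",np.degrees((R.inv()*T).as_rotvec()).round(2))
E
python3 - <<'E'
from h import *
c=np.load("top.npz")
f=lambda L,x0,y0,s:[[x0+(a+.5)/s-.5,y0+(b+.5)/s-.5] for a,b in L]
A=f([(107,406),(205,373),(165,577),(263,542)],190,160,6)
B=f([(476,434),(576,416),(506,613),(607,597)],190,160,6)
T=f([(115,69),(196,80),(97,213),(179,223)],365,165,5)
C=f([(217,338),(300,338),(222,489),(307,488)],365,165,5)
M=f([(112,81),(270,97),(432,113),(591,130)],190,160,6)
for n,L,z in(("A",A,.034),("B",B,.034),("C",C,.034),("T",T,.036)):
    print(n,*fit(L,ST,z,c))
print("M",*fit(M,[[0,.087],[0,.029],[0,-.029],[0,-.087]],.16,c),[ray(m,.16,c).round(4) for m in M])
for u in [(438,182),(540,194),(522,300)]: print(ray(np.array(u)/1.25,.04,c).round(3))
E
```

```text
A [0.47045522 0.32594312 0.38674858] 0.21079918077325033
B [0.45905825 0.18499318 0.21012494] 0.2197196697459276
C [ 0.46526992 -0.14182179  0.03490729] 0.14584500337315376
T [ 0.59291287 -0.0860911  -0.1115316 ] 0.22387066519846144
M [ 0.59328023  0.25207376 -0.06786715] 0.2974621143693241 [array([0.5991, 0.3382, 0.16  ]), array([0.5953, 0.2814, 0.16  ]), array([0.5915, 0.223 , 0.16  ]), array([0.5873, 0.1657, 0.16  ])]
[0.709 0.023 0.04 ]
[ 0.692 -0.179  0.04 ]
[ 0.482 -0.142  0.04 ]
```

```bash
python3 - <<'E'
from h import *
state(); rel([.465,-.142,.12],.035)
E
```

```text
t0.10 pos [ 0.2721 -0.5619  0.2327] tx [0.9   0.436 0.   ] ty [ 0.436 -0.9   -0.002] tz [-0.001  0.002 -1.   ] F [-0.3  0.   0.5] w0.0873 gf0 q [-1.3   0.53  1.43  0.    1.18 -0.18]
shift mm [ 356.5 -293.7  113.4] turn deg [-0.11  0.   23.82]
```

```bash
R='[0.0357,-0.0294,0.0113,0,0,0,1]'
python3 -m pendant '[[[0.0357,-0.0294,0.0113,0,0,0,1],[0.0357,-0.0294,0.0113,0,0,0,1],[0.0357,-0.0294,0.0113,0,0,0,1],[0.0357,-0.0294,0.0113,0,0,0,1],[0.0357,-0.0294,0.0113,0,0,0,1]]]' >/dev/null
python3 -m pendant '[[[0.0357,-0.0294,0.0113,0,0,0,1],[0.0357,-0.0294,0.0113,0,0,0,1],[0.0357,-0.0294,0.0113,0,0,0,1],[0.0357,-0.0294,0.0113,0,0,0,1],[0.0357,-0.0294,0.0113,0,0,0,1]]]'
python3 -m pendant '[[[0,0,0,0,0,8,1],[0,0,0,0,0,8,1],[0,0,0,0,0,7.8,1],[0,0,0,0,0,0,1],[0,0,0,0,0,0,1]]]'
python3 - <<'E'
from h import *
state(); rel([.465,-.142,.017],.035)
E
```

```text
time: 1.35
position: [0.466, -0.141, 0.12]
tool_rot: [0.975, 0.223, -0.0, -0.0]
ft_force: [0.6, -0.7, 0.0]
grip_width: 0.0872
grip_force: 0.0
time: 1.98
position: [0.4655, -0.1423, 0.1204]
tool_rot: [1.0, 0.019, -0.0, -0.0]
ft_force: [-0.1, -0.1, -0.6]
grip_width: 0.0873
grip_force: 0.0
t1.98 pos [ 0.4655 -0.1423  0.1204] tx [ 0.999  0.037 -0.   ] ty [ 0.037 -0.999 -0.   ] tz [-0.  0. -1.] F [-0.1 -0.1 -0.6] w0.0873 gf0 q [-0.53  0.53  1.88  0.    0.73  1.01]
shift mm [ -0.4  -0.3 103.4] turn deg [-0.01  0.02  0.13]
```

```bash

python3 -m pendant '[[[0,0,0.04,0,0,0,1],[0,0,0.035,0,0,0,1],[0,0,0.020,0,0,0,1],[0,0,0.008,0,0,0,1],[0,0,0,0,0,0,0.6]]]' 20 >/dev/null
python3 -m pendant '[[[0,0,0,0,0,0,0.6],[0,0,0,0,0,0,0.6],[0,0,0,0,0,0,0.6],[0,0,0,0,0,0,0.6],[0,0,0,0,0,0,0.6]]]' 45
python3 -m pendant '[[[0,0,-0.02,0,0,0,0.6],[0,0,-0.04,0,0,0,0.6],[0,0,-0.04,0,0,0,0.6],[0,0,-0.02,0,0,0,0.6],[0,0,0,0,0,0,0.6]]]'
python3 - <<'E'
from h import *
state(); rel([.593,-.086,.14],-.111)
from rig import camera
c=camera("top"); np.savez("t1.npz",**c)
cv2.imwrite("pics/t1.png",cv2.resize(c["img"][150:280,360:460,::-1],None,fx=4,fy=4,interpolation=cv2.INTER_CUBIC))
E
```

```text
time: 3.22
position: [0.4661, -0.1427, 0.0184]
tool_rot: [1.0, 0.018, 0.001, 0.0]
ft_force: [-0.3, 0.3, 6.9]
grip_width: 0.0635
grip_force: 45.0
time: 3.85
position: [0.4663, -0.1428, 0.1389]
tool_rot: [1.0, 0.018, 0.002, 0.001]
ft_force: [0.1, -0.2, -1.1]
grip_width: 0.0634
grip_force: 45.0
t3.85 pos [ 0.4663 -0.1428  0.1389] tx [0.999 0.035 0.003] ty [ 0.035 -0.999  0.002] tz [ 0.003 -0.002 -1.   ] F [ 0.1 -0.2 -1.1] w0.0634 gf45 q [-0.53  0.49  1.87  0.    0.78  1.01]
shift mm [128.6 -52.2  -0.8] turn deg [ 0.1  -0.19  8.39]
```

View pics/t1.png

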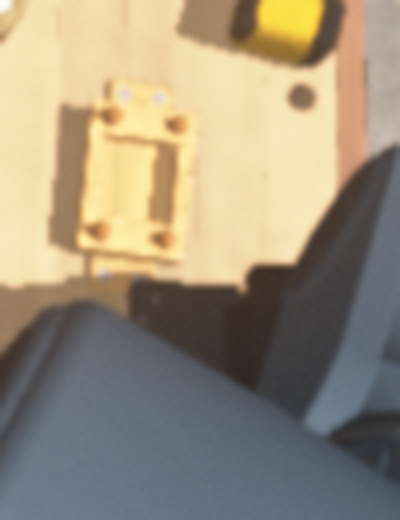

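The crop shows the tray clear, with its studs at crop (112,116), (180,124), (98,230) and (164,240). The collar is held under the hand. Next I move it over the tray.

```bash

python3 -m pendant '[[[0.0322,-0.013,0,0,0,2.1,0.6],[0.0322,-0.013,0,0,0,2.1,0.6],[0.0322,-0.013,0,0,0,2.1,0.6],[0.0322,-0.013,0,0,0,2.1,0.6],[0,0,0.02,0,0,0,0.6]]]'>/dev/null
python3 -m pendant '[[[0,0,0.03,0,0,0,0.6],[0,0,0.01,0,0,0,0.6],[0,0,0.005,0,0,0,0.6],[0,0,0,0,0,0,0.6],[0,0,0,0,0,0,0.6]]]' 50
python3 - <<'E'
from h import *
state(); rel([.5936,-.0865,.054],-.111)
from rig import camera
c=camera("side"); np.savez("s1.npz",**c)
uv=proj([.593,-.086,.05],c)[0].astype(int);print(uv)
x,y=uv-[40,35]
cv2.imwrite("pics/s1.png",cv2.resize(c["img"][y:y+70,x:x+80,::-1],None,fx=8,fy=8,interpolation=cv2.INTER_CUBIC))
E
```

```text
time: 5.15
position: [0.5959, -0.0932, 0.0734]
tool_rot: [0.998, -0.056, 0.001, 0.0]
ft_force: [-0.1, -0.1, -0.6]
grip_width: 0.0634
grip_force: 50.0
t5.15 pos [ 0.5959 -0.0932  0.0734] tx [ 0.994 -0.111  0.002] ty [-0.111 -0.994  0.   ] tz [ 0.002 -0.001 -1.   ] F [-0.1 -0.1 -0.6] w0.0634 gf50 q [-0.34  0.71  1.61  0.    0.82  1.34]
shift mm [-3.  -6.4 19.4] turn deg [ 0.02 -0.1  -0.02]
[337 161]
```

View pics/s1.png

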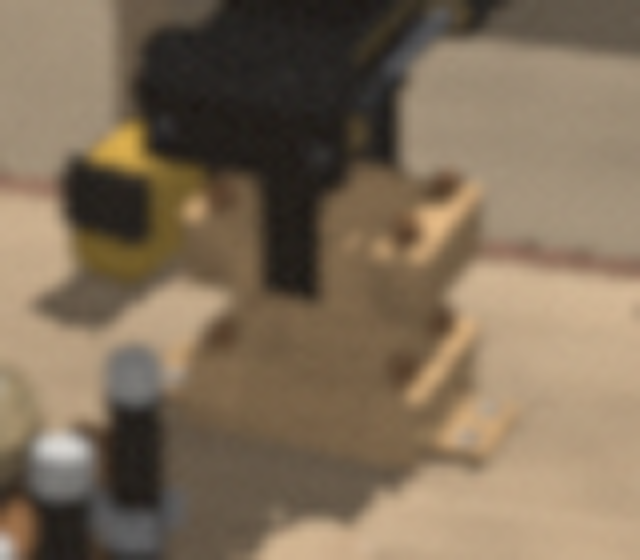

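The collar hangs above the tray. On the right side its studs are at crop (404,228) and (445,185), and the tray's are at (404,370) and (440,318). I'll correct the xy offset first, then check the alignment numerically.

```bash

python3 -m pendant '[[[-0.0015,-0.0032,0,0,0.1,0,0.6],[-0.0015,-0.0032,0,0,0,0,0.6],[0,0,0.006,0,0,0,0.6],[0,0,0,0,0,0,0.6],[0,0,0,0,0,0,0.6]]]' >/dev/null
python3 - <<'E'
from h import *
o=state(); rel([.5936,-.0865,.054],-.111)
from rig import camera
c=camera("side"); np.savez("s1.npz",**c)
s0=np.load("s1.npz")
x,y=297,126
cv2.imwrite("pics/s2.png",cv2.resize(c["img"][y:y+70,x+15:x+70,::-1],None,fx=8,fy=8,interpolation=cv2.INTER_CUBIC))
E
```

```text
t5.83 pos [ 0.593  -0.0863  0.0663] tx [ 0.994 -0.111  0.001] ty [-0.111 -0.994 -0.   ] tz [ 0.001 -0.    -1.   ] F [ 0.6  0.3 -1.2] w0.0640 gf50 q [-0.33  0.72  1.62  0.    0.8   1.35]
shift mm [ 0.6  0.2 12.3] turn deg [-0.   -0.08 -0.01]
```

View pics/s2.png

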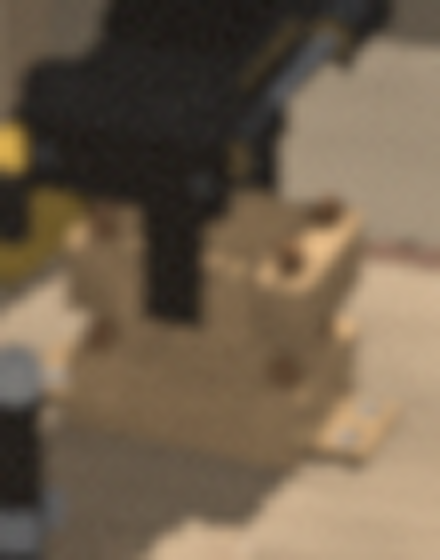

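```bash
python3 - <<'E'
from h import *
c=np.load("s1.npz")
k=lambda a,b:(312+(a+.5)/8-.5,126+(b+.5)/8-.5)
print("tray",[ray(k(*p),.036,c).round(4) for p in((285,371),(104,335))])
print("tray fit",fit([k(285,371),k(104,335)],[[-.036,.02],[.036,.02]],.036,c,-.11))
for z in(.080,.082,.084): print("col",fit([k(290,262),k(104,222),k(325,212)],[[-.036,.02],[.036,.02],[-.036,-.02]],z,c,-.11))
E
```

```text
tray [array([ 0.5582, -0.0598,  0.036 ]), array([ 0.628 , -0.0664,  0.036 ])]
tray fit (array([ 0.59083759, -0.08302756, -0.11513395]), np.float64(0.20996746766252272))
col (array([ 0.59203998, -0.08547418, -0.10580306]), np.float64(0.3481432911356137))
col (array([ 0.59110742, -0.08177186, -0.10600995]), np.float64(0.38147438074639695))
col (array([ 0.59017486, -0.07806965, -0.10622061]), np.float64(0.4150211093425469))
```

```bash

python3 -m pendant '[[[0,0,0.004,0,0,0,0.6],[0,0,0.004,0,0,0,0.6],[0,0,0.002,0,0,0,0.6],[0,0,0,0,0,0,0.6],[0,0,0,0,0,0,0.6]]]'
python3 -m pendant '[[[0,0,0.0015,0,0,0,0.6],[0,0,0.0015,0,0,0,0.6],[0,0,0,0,0,0,0.6],[0,0,0,0,0,0,0.6],[0,0,0,0,0,0,0.6]]]'
```

```text
time: 6.5
position: [0.593, -0.0863, 0.0566]
tool_rot: [0.998, -0.056, 0.001, 0.0]
ft_force: [0.4, -0.5, -1.2]
grip_width: 0.0635
grip_force: 50.0
time: 7.12
position: [0.5937, -0.0866, 0.0538]
tool_rot: [0.998, -0.056, 0.002, 0.0]
ft_force: [2.5, -1.3, -0.4]
grip_width: 0.0636
grip_force: 50.0
```

```bash

python3 -m pendant '[[[0,0,0.0015,0,0,0,0.6],[0,0,0.0015,0,0,0,0.6],[0,0,0,0,0,0,0.6],[0,0,0,0,0,0,0.6],[0,0,0,0,0,0,0.6]]]'
python3 -m pendant '[[[0,0,0.0015,0,0,0,0.6],[0,0,0.0015,0,0,0,0.6],[0,0,0,0,0,0,0.6],[0,0,0,0,0,0,0.6],[0,0,0,0,0,0,0.6]]]'
python3 -m pendant '[[[0,0,0.001,0,0,0,0.6],[0,0,0.001,0,0,0,0.6],[0,0,0,0,0,0,0.6],[0,0,0,0,0,0,0.6],[0,0,0,0,0,0,0.6]]]'
```

```text
time: 7.75
position: [0.5938, -0.0867, 0.0519]
tool_rot: [0.998, -0.055, 0.002, 0.001]
ft_force: [1.3, -1.6, 7.2]
grip_width: 0.0637
grip_force: 50.0
time: 8.38
position: [0.5938, -0.0867, 0.0501]
tool_rot: [0.998, -0.055, 0.002, 0.001]
ft_force: [-0.8, -1.5, 15.0]
grip_width: 0.0635
grip_force: 50.0
time: 9.0
position: [0.5938, -0.0867, 0.0491]
tool_rot: [0.998, -0.055, 0.002, 0.001]
ft_force: [-2.7, -0.7, 21.3]
grip_width: 0.0637
grip_force: 50.0
```

```bash

python3 -m pendant '[[[0,0,0.0015,0,0,0,0.6],[0,0,0.0015,0,0,0,0.6],[0,0,0,0,0,0,0.6],[0,0,0,0,0,0,0.6],[0,0,0,0,0,0,0.6]]]'
python3 -m pendant '[[[0,0,0.0015,0,0,0,0.6],[0,0,0.0015,0,0,0,0.6],[0,0,0,0,0,0,0.6],[0,0,0,0,0,0,0.6],[0,0,0,0,0,0,0.6]]]'
```

```text
time: 9.62
position: [0.5938, -0.0867, 0.0483]
tool_rot: [0.998, -0.055, 0.002, 0.001]
ft_force: [-6.8, -0.1, 35.0]
grip_width: 0.0637
grip_force: 50.0
time: 10.25
position: [0.5938, -0.0867, 0.0482]
tool_rot: [0.998, -0.055, 0.003, 0.001]
ft_force: [-10.5, 0.1, 52.4]
grip_width: 0.0636
grip_force: 50.0
```

```bash

python3 -m pendant '[[[0,0,-0.004,0,0,0,0.6],[0,0,-0.0045,0,0,0,0.6],[0,0,0,0,0,0,1],[0,0,0,0,0,0,1],[0,0,0,0,0,0,1]]]'
python3 -m pendant '[[[0,0,-0.02,0,0,0,1],[0,0,-0.04,0,0,0,1],[0,0,-0.05,0,0,0,1],[0,0,0,0,0,0,1],[0,0,0,0,0,0,1]]]'
python3 - <<'E'
from h import *
from rig import camera
state()
c=camera("top"); np.savez("t2.npz",**c)
a=cv2.resize(c["img"][160:270,190:310,::-1],None,fx=5,fy=5,interpolation=cv2.INTER_CUBIC)
cv2.imwrite("pics/t2.png",a)
E
```

```text
time: 10.88
position: [0.5921, -0.0858, 0.0473]
tool_rot: [0.998, -0.056, -0.0, -0.0]
ft_force: [0.8, 0.8, 0.6]
grip_width: 0.0833
grip_force: 0.0
time: 11.5
position: [0.592, -0.0859, 0.1575]
tool_rot: [0.998, -0.056, 0.0, -0.0]
ft_force: [-0.5, 1.0, -0.7]
grip_width: 0.0868
grip_force: 0.0
t11.50 pos [ 0.592  -0.0859  0.1575] tx [ 0.994 -0.111  0.   ] ty [-0.111 -0.994 -0.   ] tz [ 0.  0. -1.] F [-0.5  1.  -0.7] w0.0868 gf0 q [-0.33  0.59  1.57  0.    0.98  1.35]
```

View pics/t2.png

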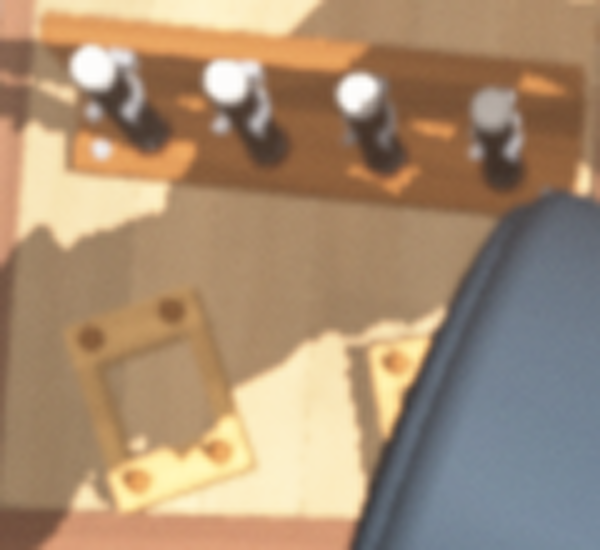

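Collar A's studs are unchanged at crop (91,338) and (172,310). B's one visible stud at (397,361) hasn't moved either, so I go to B.

```bash
python3 -c "
from h import *
rel([.459,.185,.10],.21)"
```

```text
shift mm [-161.8 -254.3   57.2] turn deg [ -0.05   0.07 -18.41]
```

```bash

python3 -m pendant '[[[-0.0202,-0.0318,0,0,0,0,1],[-0.0202,-0.0318,0,0,0,0,1],[-0.0202,-0.0318,0,0,0,0,1],[-0.0202,-0.0318,0,0,0,0,1],[-0.0202,-0.0318,0,0,0,0,1]]]' >/dev/null
python3 -m pendant '[[[-0.0202,-0.0318,0.01,0,0,0,1],[-0.0202,-0.0318,0.02,0,0,0,1],[-0.0202,-0.0318,0.027,0,0,0,1],[0,0,0,0,0,-9.2,1],[0,0,0,0,0,-9.2,1]]]'
python3 -m pendant '[[[0,0,0,0,0,0,1],[0,0,0,0,0,0,1],[0,0,0,0,0,0,1],[0,0,0,0,0,0,1],[0,0,0,0,0,0,1]]]' >/dev/null
python3 -c "
from h import *
state();rel([.459,.185,.017],.21)"
```

```text
time: 12.8
position: [0.4585, 0.1849, 0.0987]
tool_rot: [0.994, 0.108, -0.002, 0.0]
ft_force: [0.2, -1.3, 0.4]
grip_width: 0.0873
grip_force: 0.0
t13.43 pos [0.4606 0.1844 0.1009] tx [0.978 0.208 0.002] ty [ 0.208 -0.978  0.001] tz [ 0.002 -0.    -1.   ] F [-0.1  0.4 -0.5] w0.0869 gf0 q [ 0.16  0.57  1.87 -0.    0.7   1.52]
shift mm [-1.7 -0.9 83.9] turn deg [ 0.03 -0.11 -0.04]
```

```bash

python3 -m pendant '[[[-0.0015,-0.0009,0.03,0,0,0,1],[0,0,0.03,0,0,0,1],[0,0,0.016,0,0,0,1],[0,0,0.008,0,0,0,1],[0,0,0,0,0,0,0.6]]]' 20 >/dev/null
python3 -m pendant '[[[0,0,0,0,0,0,0.6],[0,0,0,0,0,0,0.6],[0,0,0,0,0,0,0.6],[0,0,0,0,0,0,0.6],[0,0,0,0,0,0,0.6]]]' 50
python3 -m pendant '[[[0,0,-0.02,0,0,0,0.6],[0,0,-0.04,0,0,0,0.6],[0,0,-0.05,0,0,0,0.6],[0,0,-0.05,0,0,0,0.6],[0,0,0,0,0,0,0.6]]]'
python3 -c "
from h import *
state();rel([.5938,-.0867,.14],-.111)"
```

```text
time: 14.68
position: [0.4595, 0.1852, 0.0174]
tool_rot: [0.994, 0.105, 0.002, 0.0]
ft_force: [-0.0, 0.2, 5.9]
grip_width: 0.0638
grip_force: 50.0
time: 15.3
position: [0.4612, 0.1856, 0.1802]
tool_rot: [0.994, 0.105, 0.005, -0.0]
ft_force: [-0.4, -0.4, -0.8]
grip_width: 0.0637
grip_force: 50.0
t15.30 pos [0.4612 0.1856 0.1802] tx [0.978 0.208 0.01 ] ty [ 0.208 -0.978  0.001] tz [ 0.01   0.001 -1.   ] F [-0.4 -0.4 -0.8] w0.0637 gf50 q [ 0.16  0.43  1.81 -0.    0.89  1.52]
shift mm [ 72.5 293.9  41.3] turn deg [-0.04 -0.6  18.39]
```

```bash

python3 -m pendant '[[[0.009,0.0367,0,0,0,0,0.6],[0.009,0.0367,0,0,0,0,0.6],[0.009,0.0367,0,0,0,0,0.6],[0.009,0.0367,0,0,0,0,0.6],[0.009,0.0367,0,0,0,0,0.6]]]' >/dev/null
python3 -m pendant '[[[0.009,0.0367,0,0,0,0,0.6],[0.009,0.0367,0,0,0,0,0.6],[0.009,0.0367,0,0,0,0,0.6],[0,0,0.02,0,0,9.2,0.6],[0,0,0.02,0,0,9.2,0.6]]]' >/dev/null
python3 -m pendant '[[[0,0,0.02,0,0,0,0.6],[0,0,0.02,0,0,0,0.6],[0,0,0,0,0,0,0.6],[0,0,0,0,0,0,0.6],[0,0,0,0,0,0,0.6]]]'
python3 -c "
from h import *
state();rel([.5935,-.0867,.082],-.111)"
```

```text
time: 17.18
position: [0.591, -0.0872, 0.0977]
tool_rot: [0.998, -0.056, 0.002, 0.0]
ft_force: [0.4, -0.2, -0.5]
grip_width: 0.0637
grip_force: 50.0
t17.18 pos [ 0.591  -0.0872  0.0977] tx [ 0.994 -0.111  0.003] ty [-0.111 -0.994  0.   ] tz [ 0.003 -0.001 -1.   ] F [ 0.4 -0.2 -0.5] w0.0637 gf50 q [-0.33  0.67  1.62  0.    0.85  1.35]
shift mm [ 2.4 -0.8 15.7] turn deg [ 0.02 -0.17 -0.01]
```

```bash

python3 -m pendant '[[[0.0024,-0.0008,0,0,0,0,0.6],[0,0,0.006,0,0,0,0.6],[0,0,0.006,0,0,0,0.6],[0,0,0.003,0,0,0,0.6],[0,0,0,0,0,0,0.6]]]'
python3 -m pendant '[[[0,0,0.0015,0,0,0,0.6],[0,0,0.0015,0,0,0,0.6],[0,0,0.0015,0,0,0,0.6],[0,0,0,0,0,0,0.6],[0,0,0,0,0,0,0.6]]]'
```

```text
time: 17.8
position: [0.5935, -0.0866, 0.0817]
tool_rot: [0.998, -0.056, 0.001, 0.0]
ft_force: [1.2, -0.4, -1.2]
grip_width: 0.0638
grip_force: 50.0
time: 18.42
position: [0.5936, -0.0868, 0.0788]
tool_rot: [0.998, -0.055, 0.002, 0.0]
ft_force: [0.8, 0.0, 6.4]
grip_width: 0.0634
grip_force: 50.0
```

```bash

python3 -m pendant '[[[0,0,0.0015,0,0,0,0.6],[0,0,0.0015,0,0,0,0.6],[0,0,0.0015,0,0,0,0.6],[0,0,0,0,0,0,0.6],[0,0,0,0,0,0,0.6]]]'
python3 -m pendant '[[[0,0,0.0015,0,0,0,0.6],[0,0,0.0015,0,0,0,0.6],[0,0,0,0,0,0,0.6],[0,0,0,0,0,0,0.6],[0,0,0,0,0,0,0.6]]]'
python3 -m pendant '[[[0,0,0.001,0,0,0,0.6],[0,0,0.001,0,0,0,0.6],[0,0,0,0,0,0,0.6],[0,0,0,0,0,0,0.6],[0,0,0,0,0,0,0.6]]]'
```

```text
time: 19.05
position: [0.5936, -0.0868, 0.0762]
tool_rot: [0.998, -0.055, 0.002, 0.001]
ft_force: [-2.6, 0.6, 16.7]
grip_width: 0.0637
grip_force: 50.0
time: 19.68
position: [0.5936, -0.0869, 0.0752]
tool_rot: [0.998, -0.055, 0.002, 0.001]
ft_force: [-6.1, 0.9, 29.7]
grip_width: 0.0635
grip_force: 50.0
time: 20.3
position: [0.5936, -0.0868, 0.0752]
tool_rot: [0.998, -0.055, 0.002, 0.001]
ft_force: [-9.8, 2.3, 40.9]
grip_width: 0.0638
grip_force: 50.0
```

```bash

python3 -m pendant '[[[0,0,-0.004,0,0,0,0.6],[0,0,-0.0035,0,0,0,0.6],[0,0,0,0,0,0,1],[0,0,0,0,0,0,1],[0,0,0,0,0,0,1]]]'
python3 -m pendant '[[[0,0,-0.02,0,0,0,1],[0,0,-0.04,0,0,0,1],[0,0,-0.05,0,0,0,1],[0,0,0,0,0,0,1],[0,0,0,0,0,0,1]]]' >/dev/null
python3 - <<'E'
from h import *
from rig import camera
state();rel([.4705,.326,.1],.387)
c=camera("top"); np.savez("t3.npz",**c)
a=cv2.resize(c["img"][205:270,190:270,::-1],None,fx=6,fy=6,interpolation=cv2.INTER_CUBIC)
cv2.imwrite("pics/t3.png",a)
E
```

```text
time: 20.92
position: [0.5925, -0.0863, 0.0751]
tool_rot: [0.998, -0.056, 0.0, -0.0]
ft_force: [-0.1, -0.7, -0.1]
grip_width: 0.0834
grip_force: 0.0
t21.55 pos [ 0.5922 -0.0863  0.1852] tx [ 0.994 -0.111  0.001] ty [-0.111 -0.994 -0.   ] tz [ 0.001  0.    -1.   ] F [-0.2 -0.6  0.4] w0.0868 gf0 q [-0.33  0.55  1.55  0.    1.04  1.35]
shift mm [-166.7 -396.2   85.2] turn deg [-1.000e-02 -4.000e-02 -2.855e+01]
```

View pics/t3.png

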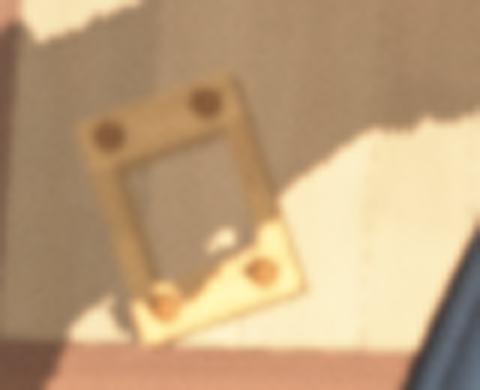

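Collar A hasn't moved; its studs are at crop (108,136), (205,102), (165,305) and (262,271).

```bash

python3 -m pendant '[[[-0.0167,-0.0396,0,0,0,0,1],[-0.0167,-0.0396,0,0,0,0,1],[-0.0167,-0.0396,0,0,0,0,1],[-0.0167,-0.0396,0,0,0,0,1],[-0.0167,-0.0396,0,0,0,0,1]]]' >/dev/null
python3 -m pendant '[[[-0.0167,-0.0396,0,0,0,0,1],[-0.0167,-0.0396,0,0,0,0,1],[-0.0167,-0.0396,0,0,0,0,1],[-0.0167,-0.0396,0,0,0,0,1],[-0.0167,-0.0396,0,0,0,0,1]]]' >/dev/null
python3 -m pendant '[[[0,0,0.02,0,0,-9.5,1],[0,0,0.03,0,0,-9.5,1],[0,0,0.035,0,0,-9.5,1],[0,0,0,0,0,0,1],[0,0,0,0,0,0,1]]]' >/dev/null
python3 -c "
from h import *
state();rel([.4706,.326,.017],.387)"
```

```text
t23.48 pos [0.471  0.3255 0.1001] tx [0.927 0.374 0.001] ty [ 0.374 -0.927  0.001] tz [ 0.001 -0.    -1.   ] F [-0.3  1.3  0.1] w0.0871 gf0 q [ 0.41  0.64  1.68 -0.    0.82  1.6 ]
shift mm [-0.2 -0.7 83.1] turn deg [ 0.05 -0.04 -0.19]
```

```bash

python3 -m pendant '[[[-0.0003,-0.0007,0.03,0,0,0,1],[0,0,0.03,0,0,0,1],[0,0,0.015,0,0,0,1],[0,0,0.008,0,0,0,1],[0,0,0,0,0,0,0.6]]]' 20 >/dev/null
python3 -m pendant '[[[0,0,0,0,0,0,0.6],[0,0,0,0,0,0,0.6],[0,0,0,0,0,0,0.6],[0,0,0,0,0,0,0.6],[0,0,0,0,0,0,0.6]]]' 50
python3 -m pendant '[[[0,0,-0.02,0,0,0,0.6],[0,0,-0.05,0,0,0,0.6],[0,0,-0.055,0,0,0,0.6],[0,0,-0.055,0,0,0,0.6],[0,0,-0.02,0,0,0,0.6]]]'
python3 -m pendant '[[[0,0,0,0,0,9.5,0.6],[0,0,0,0,0,9.5,0.6],[0,0,0,0,0,9.5,0.6],[0,0,0,0,0,0,0.6],[0,0,0,0,0,0,0.6]]]'
python3 -c "
from h import *
state();rel([.5934,-.0867,.12],-.111)"
```

```text
time: 24.72
position: [0.471, 0.3263, 0.018]
tool_rot: [0.981, 0.192, 0.002, 0.0]
ft_force: [-0.9, 0.6, 6.2]
grip_width: 0.0639
grip_force: 50.0
time: 25.35
position: [0.4715, 0.3268, 0.2207]
tool_rot: [0.981, 0.192, 0.004, -0.0]
ft_force: [1.0, -0.2, -1.0]
grip_width: 0.0636
grip_force: 50.0
time: 25.98
position: [0.4699, 0.326, 0.2169]
tool_rot: [0.999, -0.054, 0.001, 0.0]
ft_force: [-0.2, 0.7, -1.6]
grip_width: 0.0636
grip_force: 50.0
t25.98 pos [0.4699 0.326  0.2169] tx [ 0.994 -0.109  0.001] ty [-0.109 -0.994  0.   ] tz [ 0.001 -0.001 -1.   ] F [-0.2  0.7 -1.6] w0.0636 gf50 q [ 0.41  0.48  1.59 -0.    1.08  2.09]
shift mm [167.5 396.8  97.2] turn deg [ 0.02 -0.06  0.12]
```

```bash

python3 -m pendant '[[[0.01675,0.0397,0,0,0,0,0.6],[0.01675,0.0397,0,0,0,0,0.6],[0.01675,0.0397,0,0,0,0,0.6],[0.01675,0.0397,0,0,0,0,0.6],[0.01675,0.0397,0,0,0,0,0.6]]]' >/dev/null
python3 -m pendant '[[[0.01675,0.0397,0,0,0,0,0.6],[0.01675,0.0397,0,0,0,0,0.6],[0.01675,0.0397,0,0,0,0,0.6],[0.01675,0.0397,0,0,0,0,0.6],[0.01675,0.0397,0,0,0,0,0.6]]]' >/dev/null
python3 -m pendant '[[[0,0,0.03,0,0,0.1,0.6],[0,0,0.03,0,0,0,0.6],[0,0,0.03,0,0,0,0.6],[0,0,0,0,0,0,0.6],[0,0,0,0,0,0,0.6]]]'
python3 -c "
from h import *
state();rel([.5934,-.0867,.111],-.111)"
```

```text
time: 27.85
position: [0.5935, -0.0872, 0.1284]
tool_rot: [0.998, -0.056, 0.002, 0.0]
ft_force: [0.2, -0.8, 0.0]
grip_width: 0.0637
grip_force: 50.0
t27.85 pos [ 0.5935 -0.0872  0.1284] tx [ 0.994 -0.112  0.003] ty [-0.112 -0.994  0.   ] tz [ 0.003 -0.001 -1.   ] F [ 0.2 -0.8  0. ] w0.0637 gf50 q [-0.33  0.63  1.59  0.    0.92  1.35]
shift mm [-0.2 -0.5 17.4] turn deg [ 0.02 -0.18 -0.07]
```

```bash

python3 -m pendant '[[[-0.0002,-0.0005,0.006,0,0,0,0.6],[0,0,0.006,0,0,0,0.6],[0,0,0.005,0,0,0,0.6],[0,0,0,0,0,0,0.6],[0,0,0,0,0,0,0.6]]]'
python3 -m pendant '[[[0,0,0.0015,0,0,0,0.6],[0,0,0.0015,0,0,0,0.6],[0,0,0.0015,0,0,0,0.6],[0,0,0,0,0,0,0.6],[0,0,0,0,0,0,0.6]]]'
python3 -m pendant '[[[0,0,0.0015,0,0,0,0.6],[0,0,0.0015,0,0,0,0.6],[0,0,0.0015,0,0,0,0.6],[0,0,0,0,0,0,0.6],[0,0,0,0,0,0,0.6]]]'
```

```text
time: 28.48
position: [0.5929, -0.0866, 0.1106]
tool_rot: [0.998, -0.056, 0.001, 0.0]
ft_force: [0.5, 0.3, -1.0]
grip_width: 0.0636
grip_force: 50.0
time: 29.1
position: [0.5931, -0.0867, 0.1074]
tool_rot: [0.998, -0.056, 0.002, 0.0]
ft_force: [0.4, -0.4, 6.4]
grip_width: 0.0634
grip_force: 50.0
time: 29.72
position: [0.5931, -0.0868, 0.1048]
tool_rot: [0.998, -0.056, 0.002, 0.001]
ft_force: [-3.1, 1.3, 17.1]
grip_width: 0.0637
grip_force: 50.0
```

```bash

python3 -m pendant '[[[0,0,0.0015,0,0,0,0.6],[0,0,0.0015,0,0,0,0.6],[0,0,0,0,0,0,0.6],[0,0,0,0,0,0,0.6],[0,0,0,0,0,0,0.6]]]'
python3 -m pendant '[[[0,0,0.0015,0,0,0,0.6],[0,0,0.0015,0,0,0,0.6],[0,0,0,0,0,0,0.6],[0,0,0,0,0,0,0.6],[0,0,0,0,0,0,0.6]]]'
```

```text
time: 30.35
position: [0.5931, -0.0868, 0.1038]
tool_rot: [0.998, -0.055, 0.002, 0.001]
ft_force: [-8.2, 2.2, 28.4]
grip_width: 0.0637
grip_force: 50.0
time: 30.98
position: [0.5931, -0.0868, 0.1038]
tool_rot: [0.998, -0.055, 0.002, 0.001]
ft_force: [-11.9, 3.0, 46.6]
grip_width: 0.0633
grip_force: 50.0
```

```bash

python3 -m pendant '[[[0,0,-0.004,0,0,0,0.6],[0,0,-0.004,0,0,0,0.6],[0,0,0,0,0,0,1],[0,0,0,0,0,0,1],[0,0,0,0,0,0,1]]]'
python3 -m pendant '[[[0,0,-0.02,0,0,0,1],[0,0,-0.04,0,0,0,1],[0,0,-0.05,0,0,0,1],[0,0,0,0,0,0,0.45],[0,0,0,0,0,0,0.45]]]' >/dev/null
python3 - <<'E'
from h import *
from rig import camera
state();rel([.5874,.1653,.2],-.068)
E
```

```text
time: 31.6
position: [0.5924, -0.0864, 0.103]
tool_rot: [0.998, -0.057, 0.0, -0.0]
ft_force: [-0.3, -0.7, -0.4]
grip_width: 0.0839
grip_force: 0.0
t32.23 pos [ 0.5918 -0.0863  0.213 ] tx [ 0.994 -0.113  0.   ] ty [-0.113 -0.994 -0.   ] tz [ 0.  0. -1.] F [-1.2  0.5 -0.4] w0.0741 gf0 q [-0.33  0.51  1.52  0.    1.1   1.35]
shift mm [ -32.8 -249.4   13.1] turn deg [-0.02 -0.02 -2.58]
```

```bash

python3 -m pendant '[[[-0.0066,-0.0416,0,0,0,0,0.45],[-0.0066,-0.0416,0,0,0,0,0.45],[-0.0066,-0.0416,0,0,0,0,0.45],[-0.0066,-0.0416,0,0,0,0,0.45],[-0.0064,-0.0416,0,0,0,0,0.45]]]' >/dev/null
python3 -m pendant '[[[0,-0.0414,0,0,0,0,0.45],[0,0,0,0,0,-2.6,0.45],[0,0,0.01,0,0,0,0.45],[0,0,0,0,0,0,0.45],[0,0,0,0,0,0,0.45]]]' >/dev/null
python3 - <<'E'
from h import *
from rig import camera
state();rel([.5874,.1653,.129],-.068)
c=camera("side"); np.savez("s3.npz",**c)
a=cv2.resize(c["img"][125:265,230:405,::-1],None,fx=4,fy=4,interpolation=cv2.INTER_CUBIC)
cv2.imwrite("pics/s3.png",a)
E
```

```text
t33.48 pos [0.5877 0.1643 0.2027] tx [ 0.998 -0.069  0.   ] ty [-0.069 -0.998  0.   ] tz [ 0. -0. -1.] F [-0.2 -0.6  0.2] w0.0393 gf0 q [ 0.09  0.54  1.5  -0.    1.1   1.73]
shift mm [-0.4 -1.  73.7] turn deg [ 0.02 -0.01 -0.06]
```

View pics/s3.png

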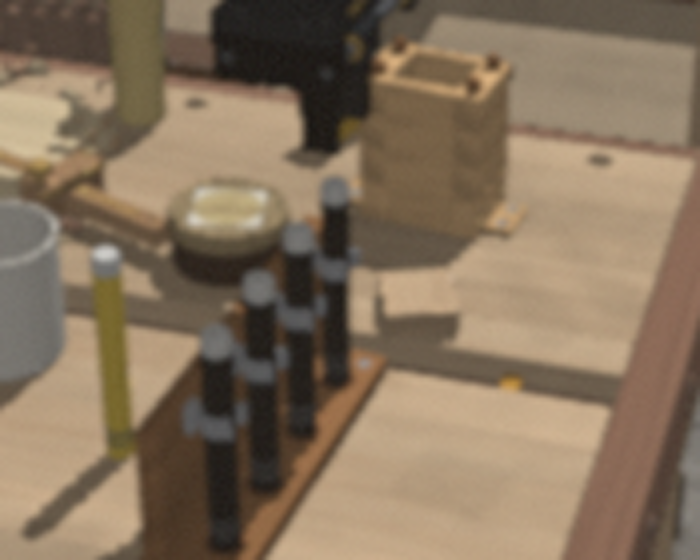

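The side view shows the three collars stacked on the tray with no gaps, rim studs at (400,48) and (492,62). The first marker's cap is at (335,190), directly under the gripper. Next is to descend, grip and pull.

```bash

python3 -m pendant '[[[-0.0004,-0.001,0.02,0,0,0,0.45],[0,0,0.03,0,0,0,0.45],[0,0,0.0235,0,0,0,0.45],[0,0,0,0,0,0,0.1],[0,0,0,0,0,0,0.1]]]' 20
python3 -m pendant '[[[0,0,0,0,0,0,0.1],[0,0,0,0,0,0,0.1],[0,0,0,0,0,0,0.1],[0,0,0,0,0,0,0.1],[0,0,0,0,0,0,0.1]]]' 60
python3 -m pendant '[[[-0.003,0,0,0,0,0,0.1],[-0.003,0,0,0,0,0,0.1],[-0.003,0,0,0,0,0,0.1],[0,0,0,0,0,0,0.1],[0,0,0,0,0,0,0.1]]]' 60
python3 -c "
from h import *
state()"
```

```text
time: 34.15
position: [0.5887, 0.1659, 0.131]
tool_rot: [0.999, -0.034, 0.002, -0.0]
ft_force: [-0.6, -0.5, 1.0]
grip_width: 0.0264
grip_force: 0.0
time: 34.78
position: [0.5888, 0.1665, 0.1314]
tool_rot: [0.999, -0.034, 0.002, -0.0]
ft_force: [-0.1, 2.2, 5.7]
grip_width: 0.0169
grip_force: 60.0
time: 35.4
position: [0.5865, 0.1666, 0.1317]
tool_rot: [0.999, -0.034, 0.01, -0.001]
ft_force: [10.6, 0.1, -1.9]
grip_width: 0.0166
grip_force: 60.0
t35.40 pos [0.5865 0.1666 0.1317] tx [ 0.998 -0.068  0.019] ty [-0.068 -0.998 -0.002] tz [ 0.019  0.001 -1.   ] F [10.6  0.1 -1.9] w0.0166 gf60 q [ 0.09  0.63  1.58 -0.    0.92  1.73]
```

```bash

python3 -m pendant '[[[-0.004,0,0,0,0,0,0.1],[-0.004,0,0,0,0,0,0.1],[0,0,0,0,0,0,0.1],[0,0,0,0,0,0,0.1],[0,0,0,0,0,0,0.1]]]' 60
python3 -m pendant '[[[-0.004,0,0,0,0,0,0.1],[-0.004,0,0,0,0,0,0.1],[0,0,0,0,0,0,0.1],[0,0,0,0,0,0,0.1],[0,0,0,0,0,0,0.1]]]' 60
```

```text
time: 36.02
position: [0.5738, 0.1671, 0.1314]
tool_rot: [0.999, -0.034, 0.005, -0.0]
ft_force: [4.4, 0.2, 5.2]
grip_width: 0.017
grip_force: 60.0
time: 36.65
position: [0.5651, 0.1675, 0.1312]
tool_rot: [0.999, -0.034, 0.004, 0.0]
ft_force: [2.7, -1.1, 5.8]
grip_width: 0.0168
grip_force: 60.0
```

```bash

python3 -m pendant '[[[-0.01,0,0,0,0,0,0.1],[-0.01,0,0,0,0,0,0.1],[0,0,-0.02,0,0,0,0.1],[0,0,-0.03,0,0,0,0.1],[0,0,-0.03,0,0,0,0.1]]]' 60
python3 -m pendant '[[[0,0,-0.04,0,0,0,0.1],[0,0,-0.04,0,0,0,0.1],[0,0,0,0,0,0,0.1],[0,0,0,0,0,0,0.1],[0,0,0,0,0,0,0.1]]]' 60
python3 - <<'E'
from h import *
from rig import camera
state();rel([.593+.013,-.0868-.011,.29],-.111)
c=camera("side"); np.savez("s4.npz",**c)
a=cv2.resize(c["img"][90:230,230:405,::-1],None,fx=4,fy=4,interpolation=cv2.INTER_CUBIC)
cv2.imwrite("pics/s4.png",a)
E
```

```text
time: 37.28
position: [0.5389, 0.1689, 0.2087]
tool_rot: [0.999, -0.034, -0.003, 0.001]
ft_force: [0.6, -0.2, -0.9]
grip_width: 0.0168
grip_force: 60.0
time: 37.9
position: [0.5407, 0.1689, 0.2876]
tool_rot: [0.999, -0.034, -0.002, 0.0]
ft_force: [0.6, -0.1, -1.0]
grip_width: 0.0171
grip_force: 60.0
t37.90 pos [0.5407 0.1689 0.2876] tx [ 0.998 -0.067 -0.004] ty [-0.067 -0.998  0.001] tz [-0.004 -0.001 -1.   ] F [ 0.6 -0.1 -1. ] w0.0171 gf60 q [ 0.11  0.39  1.51 -0.    1.24  1.74]
shift mm [ 83.1 261.7  -2.5] turn deg [0.07 0.22 2.49]
```

View pics/s4.png

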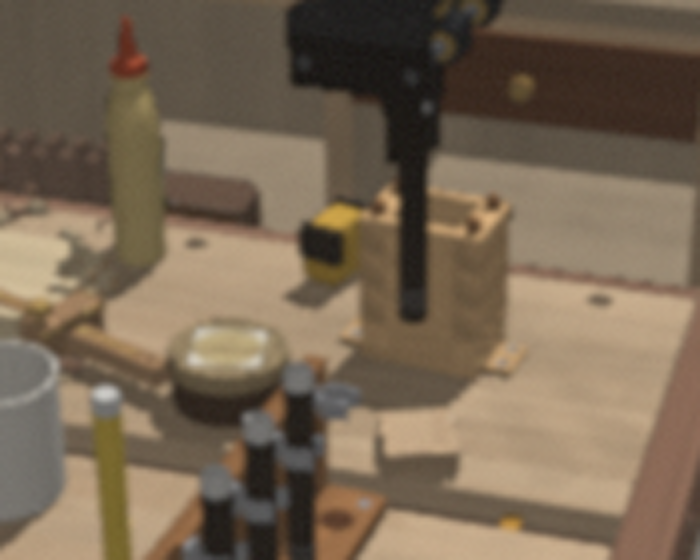

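The marker is held and nearly upright, lower end at crop (414,318). I check its tilt numerically.

```bash
python3 - <<'E'
from h import *
c=np.load("s4.npz")
b=np.array([230+414/4,90+316/4]); print(b,proj([[.5407,.1689,.1716],[.5507,.1689,.1716],[.5407,.1789,.1716],[.5407,.1689,.2776]],c))
E
```

```text
[333.5 169. ] [[332.15468506 168.73336246]
 [328.08675635 168.13416832]
 [331.00188387 170.72443394]
 [332.76907717 127.58723402]]
```

```bash
python3 - <<'E'
from h import *
rel([.608,-.077,.27],-.111)
E
python3 -m pendant '[[[0.0167,0.0479,0,0,0,0,0.1],[0.0167,0.0479,0,0,0,0,0.1],[0.0167,0.0479,0,0,0,0,0.1],[0.0167,0.0479,0,0,0,0,0.1],[0.0167,0.0479,0,0,0,0,0.1]]]'
python3 -m pendant '[[[0,0,0.02,0,0,2.5,0.1],[0,0,0,0,0,0,0.1],[0,0,0,0,0,0,0.1],[0,0,0,0,0,0,0.1],[0,0,0,0,0,0,0.1]]]'
python3 - <<'E'
from h import *
rel([.608,-.077,.14],-.111)
E
```

```text
shift mm [ 83.4 240.8  17.8] turn deg [0.06 0.18 2.48]
time: 38.58
position: [0.6095, -0.0769, 0.2887]
tool_rot: [0.999, -0.034, -0.0, -0.0]
ft_force: [0.4, 0.6, -1.6]
grip_width: 0.0166
grip_force: 60.0
time: 39.2
position: [0.6101, -0.0749, 0.2708]
tool_rot: [0.998, -0.055, 0.001, 0.0]
ft_force: [0.9, 0.8, -0.9]
grip_width: 0.0165
grip_force: 60.0
shift mm [ -2.2   2.2 130.8] turn deg [ 0.01 -0.17  0.06]
```

```bash

python3 -m pendant '[[[-0.001,0.0021,0.02,0,0,0,0.1],[0,0,0.03,0,0,0,0.1],[0,0,0.03,0,0,0,0.1],[0,0,0.02,0,0,0,0.1],[0,0,0.02,0,0,0,0.1]]]'
python3 -m pendant '[[[0,0,0.009,0,0,0,0.1],[0,0,0,0,0,0,0.1],[0,0,0,0,0,0,0.3],[0,0,0,0,0,0,0.3],[0,0,0,0,0,0,0.3]]]' 10
python3 -m pendant '[[[0,0,0,0,0,0,0.3],[0,0,-0.02,0,0,0,0.3],[0,0,-0.04,0,0,0,0.3],[0,0,-0.04,0,0,0,0.45],[0,0,0,0,0,0,0.45]]]' 20
python3 - <<'E'
from h import *
state();rel([.5913,.2232,.22],-.068)
E
```

```text
time: 39.83
position: [0.6091, -0.0772, 0.1498]
tool_rot: [0.998, -0.055, 0.001, 0.0]
ft_force: [0.3, -0.0, -0.6]
grip_width: 0.0168
grip_force: 60.0
time: 40.45
position: [0.6092, -0.0776, 0.1418]
tool_rot: [0.998, -0.056, 0.002, 0.0]
ft_force: [0.9, -0.2, 0.2]
grip_width: 0.0257
grip_force: 0.0
time: 41.08
position: [0.611, -0.0782, 0.2451]
tool_rot: [0.998, -0.056, 0.005, 0.001]
ft_force: [0.7, 0.2, -0.2]
grip_width: 0.0367
grip_force: 0.0
t41.08 pos [ 0.611  -0.0782  0.2451] tx [ 0.994 -0.111  0.01 ] ty [-0.111 -0.994  0.002] tz [ 0.01  -0.003 -1.   ] F [ 0.7  0.2 -0.2] w0.0367 gf0 q [-0.31  0.5   1.45  0.    1.18  1.37]
shift mm [ -53.3 -297.4   24. ] turn deg [ 0.11 -0.59 -2.47]
```

```bash

python3 -m pendant '[[[-0.009,-0.0496,0,0,0,0,0.45],[-0.009,-0.0496,0,0,0,0,0.45],[-0.009,-0.0496,0,0,0,0,0.45],[-0.009,-0.0496,0,0,0,0,0.45],[-0.009,-0.0496,0,0,0,0,0.45]]]' >/dev/null
python3 -m pendant '[[[-0.009,-0.0496,0,0,0,0,0.45],[0,0,0.02,0,0,-2.5,0.45],[0,0,0.02,0,0,0,0.45],[0,0,0,0,0,0,0.45],[0,0,0,0,0,0,0.45]]]' >/dev/null
python3 - <<'E'
from h import *
state();rel([.5913,.2235,.130],-.068)
from rig import camera
c=camera("side"); np.savez("s5.npz",**c)
a=cv2.resize(c["img"][90:230,230:405,::-1],None,fx=4,fy=4,interpolation=cv2.INTER_CUBIC)
cv2.imwrite("pics/s5.png",a)
E
```

```text
t42.33 pos [0.5882 0.2241 0.2009] tx [ 0.998 -0.068  0.002] ty [-0.068 -0.998  0.   ] tz [ 0.002 -0.    -1.   ] F [0.2 0.2 0.8] w0.0391 gf0 q [ 0.19  0.57  1.45 -0.    1.12  1.83]
shift mm [ 3.   0.4 70.9] turn deg [ 0.01 -0.09  0.01]
```

View pics/s5.png

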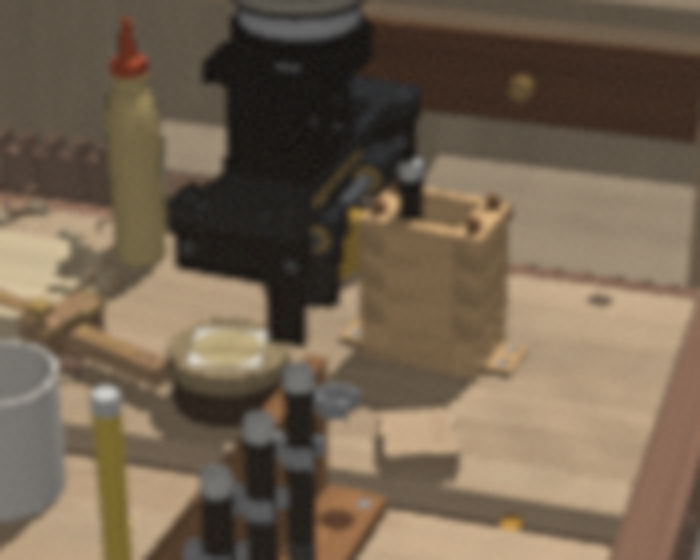

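Marker 1 stands upright in the pot's far-left corner, its cap at (412,170). Now marker 2.

```bash

python3 -m pendant '[[[0.003,0.0004,0.02,0,0,0,0.45],[0,0,0.03,0,0,0,0.45],[0,0,0.021,0,0,0,0.45],[0,0,0,0,0,0,0.1],[0,0,0,0,0,0,0.1]]]' 20 >/dev/null
python3 -m pendant '[[[0,0,0,0,0,0,0.1],[0,0,0,0,0,0,0.1],[0,0,0,0,0,0,0.1],[0,0,0,0,0,0,0.1],[0,0,0,0,0,0,0.1]]]' 60
python3 -m pendant '[[[-0.005,0,0,0,0,0,0.1],[-0.005,0,0,0,0,0,0.1],[-0.004,0,0,0,0,0,0.1],[-0.004,0,0,0,0,0,0.1],[0,0,0,0,0,0,0.1]]]' 60
python3 -m pendant '[[[-0.004,0,0,0,0,0,0.1],[-0.004,0,0,0,0,0,0.1],[0,0,0,0,0,0,0.1],[0,0,0,0,0,0,0.1],[0,0,0,0,0,0,0.1]]]' 60
```

```text
time: 43.62
position: [0.5922, 0.2243, 0.1316]
tool_rot: [0.999, -0.034, 0.002, -0.001]
ft_force: [-0.8, 2.3, 6.1]
grip_width: 0.0166
grip_force: 60.0
time: 44.25
position: [0.5762, 0.225, 0.1316]
tool_rot: [0.999, -0.034, 0.005, -0.0]
ft_force: [3.2, 0.4, 5.3]
grip_width: 0.0168
grip_force: 60.0
time: 44.88
position: [0.5675, 0.2253, 0.1314]
tool_rot: [0.999, -0.034, 0.004, -0.0]
ft_force: [3.5, -0.2, 5.4]
grip_width: 0.0169
grip_force: 60.0
```

```bash

python3 -m pendant '[[[-0.01,0,0,0,0,0,0.1],[-0.01,0,0,0,0,0,0.1],[0,0,-0.02,0,0,0,0.1],[0,0,-0.03,0,0,0,0.1],[0,0,-0.03,0,0,0,0.1]]]' 60 >/dev/null
python3 -m pendant '[[[0,0,-0.04,0,0,0,0.1],[0,0,-0.04,0,0,0,0.1],[0,0,0,0,0,2.5,0.1],[0,0,0,0,0,0,0.1],[0,0,0,0,0,0,0.1]]]' 60 >/dev/null
python3 - <<'E'
from h import *
state();rel([.579,-.0967,.29],-.111)
E
```

```text
t46.12 pos [0.543  0.2266 0.2882] tx [ 0.994 -0.11  -0.003] ty [-0.11  -0.994  0.001] tz [-0.003 -0.001 -1.   ] F [-0.   0.2 -1. ] w0.0165 gf60 q [ 0.21  0.42  1.46 -0.    1.26  1.89]
shift mm [ 71.3 317.4  -1.5] turn deg [0.09 0.17 0.04]
```

```bash

python3 -m pendant '[[[0.0102,0.0453,0,0,0,0,0.1],[0.0102,0.0453,0,0,0,0,0.1],[0.0102,0.0453,0,0,0,0,0.1],[0.0102,0.0453,0,0,0,0,0.1],[0.0102,0.0453,0,0,0,0,0.1]]]' >/dev/null
python3 -m pendant '[[[0.0102,0.0453,0,0,0,0,0.1],[0.0102,0.0453,0,0,0,0,0.1],[0,0,0,0,0,0,0.1],[0,0,0,0,0,0,0.1],[0,0,0,0,0,0,0.1]]]' >/dev/null
python3 - <<'E'
from h import *
state();rel([.579,-.0967,.142],-.111)
E
```

```text
t47.38 pos [ 0.5802 -0.0949  0.2895] tx [ 0.994 -0.109  0.   ] ty [-0.109 -0.994 -0.001] tz [ 0.     0.001 -1.   ] F [-1.2  0.4 -1. ] w0.0166 gf60 q [-0.35  0.42  1.46  0.    1.26  1.33]
shift mm [ -1.    2.  147.5] turn deg [-0.04 -0.01  0.08]
```

```bash

python3 -m pendant '[[[-0.001,0.002,0.03,0,0,0,0.1],[0,0,0.03,0,0,0,0.1],[0,0,0.03,0,0,0,0.1],[0,0,0.03,0,0,0,0.1],[0,0,0.02,0,0,0,0.1]]]'
python3 -m pendant '[[[0,0,0.007,0,0,0,0.1],[0,0,0,0,0,0,0.1],[0,0,0,0,0,0,0.3],[0,0,0,0,0,0,0.3],[0,0,0,0,0,0,0.3]]]' 10
python3 -m pendant '[[[0,0,0,0,0,0,0.3],[0,0,-0.02,0,0,0,0.3],[0,0,-0.04,0,0,0,0.3],[0,0,-0.03,0,0,0,0.45],[0,0,0,0,0,0,0.45]]]' 20
python3 - <<'E'
from h import *
state();rel([.5953,.2815,.20],-.068)
E
```

```text
time: 48.0
position: [0.5791, -0.0964, 0.1487]
tool_rot: [0.999, -0.054, -0.0, -0.0]
ft_force: [0.1, -0.7, -1.7]
grip_width: 0.0168
grip_force: 60.0
time: 48.62
position: [0.5801, -0.0983, 0.1437]
tool_rot: [0.998, -0.056, 0.001, 0.0]
ft_force: [0.7, 1.3, 0.2]
grip_width: 0.0259
grip_force: 0.0
time: 49.25
position: [0.5813, -0.0988, 0.2357]
tool_rot: [0.998, -0.056, 0.004, 0.001]
ft_force: [0.7, 0.2, 0.3]
grip_width: 0.0367
grip_force: 0.0
t49.25 pos [ 0.5813 -0.0988  0.2357] tx [ 0.994 -0.111  0.008] ty [-0.111 -0.994  0.002] tz [ 0.008 -0.002 -1.   ] F [0.7 0.2 0.3] w0.0367 gf0 q [-0.36  0.47  1.53  0.    1.13  1.32]
shift mm [ -28.6 -379.6   34.9] turn deg [ 0.1  -0.45 -2.48]
```

```bash

python3 -m pendant '[[[-0.0035,-0.0474,0,0,0,0,0.45],[-0.0035,-0.0474,0,0,0,0,0.45],[-0.0035,-0.0474,0,0,0,0,0.45],[-0.0035,-0.0474,0,0,0,0,0.45],[-0.0035,-0.0474,0,0,0,0,0.45]]]' >/dev/null
python3 -m pendant '[[[-0.0035,-0.0474,0,0,0,0,0.45],[-0.0035,-0.0474,0,0,0,0,0.45],[-0.0035,-0.0474,0,0,0,-2.5,0.45],[0,0,0.02,0,0,0,0.45],[0,0,0.015,0,0,0,0.45]]]' >/dev/null
python3 -m pendant '[[[0,0,0,0,0,0,0.45],[0,0,0,0,0,0,0.45],[0,0,0,0,0,0,0.45],[0,0,0,0,0,0,0.45],[0,0,0,0,0,0,0.45]]]' >/dev/null
python3 - <<'E'
from h import *
state();rel([.5953,.2815,.130],-.068)
E
```

```text
t51.12 pos [0.5941 0.2817 0.1985] tx [ 0.998 -0.068  0.003] ty [-0.068 -0.998 -0.   ] tz [ 0.003  0.    -1.   ] F [ 0.3  0.6 -0.2] w0.0390 gf0 q [ 0.27  0.61  1.38 -0.    1.15  1.91]
shift mm [ 1.   0.2 68.5] turn deg [-0.01 -0.14  0.02]
```

```bash

python3 -m pendant '[[[0.001,0,0.02,0,0,0,0.45],[0,0,0.03,0,0,0,0.45],[0,0,0.0185,0,0,0,0.45],[0,0,0,0,0,0,0.1],[0,0,0,0,0,0,0.1]]]' 20 >/dev/null
python3 -m pendant '[[[0,0,0,0,0,0,0.1],[0,0,0,0,0,0,0.1],[0,0,0,0,0,0,0.1],[0,0,0,0,0,0,0.1],[0,0,0,0,0,0,0.1]]]' 60
python3 -m pendant '[[[-0.005,0,0,0,0,0,0.1],[-0.005,0,0,0,0,0,0.1],[-0.004,0,0,0,0,0,0.1],[-0.004,0,0,0,0,0,0.1],[0,0,0,0,0,0,0.1]]]' 60
python3 -m pendant '[[[-0.004,0,0,0,0,0,0.1],[-0.004,0,0,0,0,0,0.1],[0,0,0,0,0,0,0.1],[0,0,0,0,0,0,0.1],[0,0,0,0,0,0,0.1]]]' 60
```

```text
time: 52.38
position: [0.596, 0.2823, 0.1308]
tool_rot: [0.999, -0.034, 0.002, -0.001]
ft_force: [-0.1, 2.8, 4.7]
grip_width: 0.0169
grip_force: 60.0
time: 53.0
position: [0.5796, 0.283, 0.1308]
tool_rot: [0.999, -0.034, 0.004, -0.0]
ft_force: [3.1, 1.1, 5.7]
grip_width: 0.017
grip_force: 60.0
time: 53.62
position: [0.5709, 0.2834, 0.1306]
tool_rot: [0.999, -0.034, 0.003, -0.0]
ft_force: [3.1, -0.2, 5.8]
grip_width: 0.017
grip_force: 60.0
```

```bash

python3 -m pendant '[[[-0.01,0,0,0,0,0,0.1],[-0.01,0,0,0,0,0,0.1],[0,0,-0.02,0,0,0,0.1],[0,0,-0.03,0,0,0,0.1],[0,0,-0.03,0,0,0,0.1]]]' 60 >/dev/null
python3 -m pendant '[[[0,0,-0.04,0,0,0,0.1],[0,0,-0.04,0,0,0,0.1],[0,0,0,0,0,2.5,0.1],[0,0,0,0,0,0,0.1],[0,0,0,0,0,0,0.1]]]' 60 >/dev/null
python3 - <<'E'
from h import *
state();rel([.606,-.1,.29],-.111)
from rig import camera
a=[]
c=camera("top"); np.savez("t6.npz",**c); a.append(cv2.resize(c["img"][150:240,360:440,::-1],None,fx=4.8,fy=4.8,interpolation=cv2.INTER_CUBIC))
c=camera("side"); np.savez("s6.npz",**c); a.append(cv2.resize(c["img"][110:200,305:375,::-1],None,fx=4.8,fy=4.8,interpolation=cv2.INTER_CUBIC))
cv2.imwrite("pics/t6.png",np.hstack(a))
E
```

```text
t54.88 pos [0.547  0.2846 0.2876] tx [ 0.994 -0.11  -0.003] ty [-0.11  -0.994  0.002] tz [-0.003 -0.002 -1.   ] F [ 0.5  0.1 -0.8] w0.0171 gf60 q [ 0.3   0.46  1.39 -0.    1.29  1.98]
shift mm [101.  375.7  -2. ] turn deg [0.11 0.17 0.04]
```

View pics/t6.png

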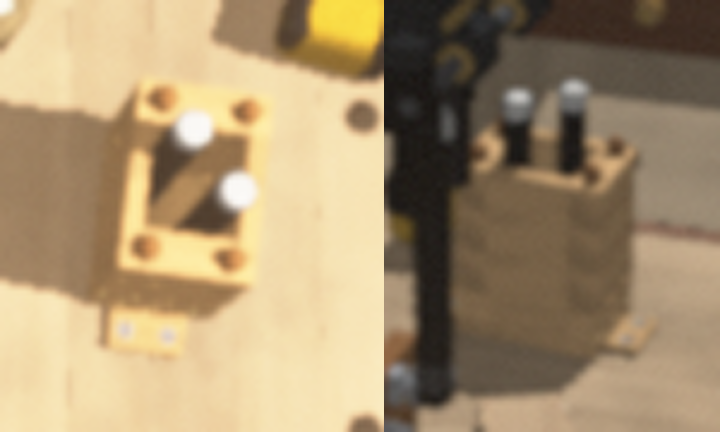

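Both markers stand upright in the pot, caps at (193,130) and (238,190) in the top crop. I compute their positions and the free spots.

```bash
python3 - <<'E'
from h import *
c=np.load("t6.npz")
Q=Ro.from_euler('z',.111)
for u in((193,130),(238,190)):
    p=ray((360+(u[0]+.5)/4.8-.5,150+(u[1]+.5)/4.8-.5),.155,c); print(p, Q.apply(p-[.593,-.0866,.155])*1000)
s=[(360+a/4.8-.4,150+b/4.8-.4) for a,b in((163,98),(249,110),(147,245),(232,259))]
print(fit(s,ST,.120,c))
E
```

```text
[ 0.60751402 -0.07783805  0.155     ] [1.34541163e+01 1.03157799e+01 2.77555756e-14]
[ 0.58028513 -0.09839622  0.155     ] [-1.13299299e+01 -1.31320787e+01  2.77555756e-14]
(array([ 0.59304419, -0.08673363, -0.11102067]), np.float64(0.2893972671298002))
```

```bash

python3 -m pendant '[[[0.0126,0.047,0,0,0,0,0.1],[0.0126,0.047,0,0,0,0,0.1],[0.0126,0.047,0,0,0,0,0.1],[0.0126,0.047,0,0,0,0,0.1],[0.0126,0.047,0,0,0,0,0.1]]]' >/dev/null
python3 -m pendant '[[[0.0126,0.047,0,0,0,0,0.1],[0.0126,0.047,0,0,0,0,0.1],[0.0126,0.047,0,0,0,0,0.1],[0,0,0,0,0,0,0.1],[0,0,0,0,0,0,0.1]]]' >/dev/null
python3 -m pendant '[[[0,0,0,0,0,0,0.1],[0,0,0,0,0,0,0.1],[0,0,0,0,0,0,0.1],[0,0,0,0,0,0,0.1],[0,0,0,0,0,0,0.1]]]' >/dev/null
python3 - <<'E'
from h import *
state();rel([.6076,-.1003,.17],-.111)
E
```

```text
t56.85 pos [ 0.6074 -0.0999  0.2896] tx [ 0.994 -0.111  0.002] ty [-0.111 -0.994  0.   ] tz [ 0.002 -0.    -1.   ] F [-0.3  0.8 -1.1] w0.0167 gf60 q [-0.34  0.46  1.39  0.    1.29  1.34]
shift mm [1.000e-01 4.000e-01 1.196e+02] turn deg [ 0.  -0.1  0. ]
```

```bash

python3 -m pendant '[[[0,0.0004,0.03,0,0,0,0.1],[0,0,0.03,0,0,0,0.1],[0,0,0.03,0,0,0,0.1],[0,0,0.02,0,0,0,0.1],[0,0,0.009,0,0,0,0.1]]]'
python3 -m pendant '[[[0,0,0,0,0,0,0.1],[0,0,0,0,0,0,0.1],[0,0,0,0,0,0,0.3],[0,0,0,0,0,0,0.3],[0,0,0,0,0,0,0.3]]]' 10
python3 -m pendant '[[[0,0,0,0,0,0,0.3],[0,0,-0.02,0,0,0,0.3],[0,0,-0.03,0,0,0,0.3],[0,0,-0.02,0,0,0,0.45],[0,0,0,0,0,0,0.45]]]' 20
python3 - <<'E'
from h import *
state();rel([.5992,.3394,.20],-.068)
E
```

```text
time: 57.48
position: [0.6069, -0.1003, 0.1692]
tool_rot: [0.998, -0.056, -0.0, -0.0]
ft_force: [-0.7, -0.3, -1.0]
grip_width: 0.0172
grip_force: 60.0
time: 58.1
position: [0.6077, -0.1005, 0.171]
tool_rot: [0.998, -0.056, 0.001, 0.0]
ft_force: [-0.8, -0.1, 0.2]
grip_width: 0.0256
grip_force: 0.0
time: 58.72
position: [0.6085, -0.1008, 0.2424]
tool_rot: [0.998, -0.056, 0.003, 0.001]
ft_force: [-0.9, -0.7, -0.0]
grip_width: 0.0366
grip_force: 0.0
t58.73 pos [ 0.6085 -0.1008  0.2424] tx [ 0.994 -0.111  0.006] ty [-0.111 -0.994  0.001] tz [ 0.006 -0.002 -1.   ] F [-0.9 -0.7 -0. ] w0.0366 gf0 q [-0.35  0.5   1.45  0.    1.18  1.34]
shift mm [ -58.3 -436.5   41.6] turn deg [ 0.06 -0.34 -2.47]
```

```bash

python3 -m pendant '[[[-0.0065,-0.0485,0,0,0,0,0.45],[-0.0065,-0.0485,0,0,0,0,0.45],[-0.0065,-0.0485,0,0,0,0,0.45],[-0.0065,-0.0485,0,0,0,0,0.45],[-0.0065,-0.0485,0,0,0,0,0.45]]]' >/dev/null
python3 -m pendant '[[[-0.0065,-0.0485,0,0,0,0,0.45],[-0.0065,-0.0485,0,0,0,0,0.45],[-0.0065,-0.0485,0,0,0,0,0.45],[-0.0065,-0.0485,0,0,0,-2.5,0.45],[0,0,0.03,0,0,0,0.45]]]' >/dev/null
python3 -m pendant '[[[0,0,0.01,0,0,0,0.45],[0,0,0,0,0,0,0.45],[0,0,0,0,0,0,0.45],[0,0,0,0,0,0,0.45],[0,0,0,0,0,0,0.45]]]' >/dev/null
python3 - <<'E'
from h import *
state();rel([.5992,.3394,.130],-.068)
E
```

```text
t60.60 pos [0.5983 0.3397 0.2014] tx [ 0.998 -0.068  0.003] ty [-0.068 -0.998 -0.001] tz [ 0.003  0.    -1.   ] F [-0.8  0.6 -0.6] w0.0390 gf0 q [ 0.35  0.65  1.29 -0.    1.2   1.99]
shift mm [ 0.7  0.2 71.4] turn deg [-0.03 -0.18 -0.01]
```

```bash

python3 -m pendant '[[[0.001,0,0.02,0,0,0,0.45],[0,0,0.03,0,0,0,0.45],[0,0,0.0214,0,0,0,0.45],[0,0,0,0,0,0,0.1],[0,0,0,0,0,0,0.1]]]' 20 >/dev/null
python3 -m pendant '[[[0,0,0,0,0,0,0.1],[0,0,0,0,0,0,0.1],[0,0,0,0,0,0,0.1],[0,0,0,0,0,0,0.1],[0,0,0,0,0,0,0.1]]]' 60
python3 -m pendant '[[[-0.005,0,0,0,0,0,0.1],[-0.005,0,0,0,0,0,0.1],[-0.004,0,0,0,0,0,0.1],[-0.004,0,0,0,0,0,0.1],[0,0,0,0,0,0,0.1]]]' 60
python3 -m pendant '[[[-0.004,0,0,0,0,0,0.1],[-0.004,0,0,0,0,0,0.1],[0,0,0,0,0,0,0.1],[0,0,0,0,0,0,0.1],[0,0,0,0,0,0,0.1]]]' 60
```

```text
time: 61.85
position: [0.5996, 0.3403, 0.1301]
tool_rot: [0.999, -0.034, 0.002, -0.001]
ft_force: [0.8, 1.4, 4.9]
grip_width: 0.017
grip_force: 60.0
time: 62.48
position: [0.5829, 0.3411, 0.1301]
tool_rot: [0.999, -0.034, 0.003, -0.0]
ft_force: [2.8, 0.9, 5.6]
grip_width: 0.0167
grip_force: 60.0
time: 63.1
position: [0.574, 0.3416, 0.13]
tool_rot: [0.999, -0.033, 0.003, -0.0]
ft_force: [3.3, 0.0, 5.6]
grip_width: 0.0168
grip_force: 60.0
```

```bash

python3 -m pendant '[[[-0.01,0,0,0,0,0,0.1],[-0.01,0,0,0,0,0,0.1],[0,0,-0.02,0,0,0,0.1],[0,0,-0.03,0,0,0,0.1],[0,0,-0.03,0,0,0,0.1]]]' 60 >/dev/null
python3 -m pendant '[[[0,0,-0.04,0,0,0,0.1],[0,0,-0.04,0,0,0,0.1],[0,0,0,0,0,2.5,0.1],[0,0,0,0,0,0,0.1],[0,0,0,0,0,0,0.1]]]' 60 >/dev/null
python3 - <<'E'
from h import *
state();rel([.5812,-.0732,.29],-.111)
from rig import camera
c=camera("top"); np.savez("t7.npz",**c)
im=c["img"][160:215,380:420].astype(int)
m=((im.min(2)>195)&(im.max(2)-im.min(2)<25)).astype(np.uint8)
n,_,st,ce=cv2.connectedComponentsWithStats(m)
Q=Ro.from_euler('z',.111)
for i in range(1,n):
    if st[i,4]>5:
        p=ray(ce[i]+[380,160],.155,c); print(st[i,4],ce[i]+[380,160],(Q.apply(p-[.593,-.0867,.155])*1000).round(1))
E
```

```text
t64.35 pos [0.5509 0.3426 0.2871] tx [ 0.994 -0.11  -0.003] ty [-0.11  -0.994  0.002] tz [-0.003 -0.002 -1.   ] F [-0.2 -0.5 -1.7] w0.0172 gf60 q [ 0.38  0.51  1.3  -0.    1.33  2.07]
shift mm [ 75.9 409.9  -2.2] turn deg [0.13 0.16 0.04]
36 [400.13888889 176.38888889] [14.2  9.8  0. ]
33 [410.45454545 176.90909091] [ 16.4 -12.8   0. ]
35 [409.42857143 189.22857143] [-11.4 -13.6   0. ]
```

All three caps are upright in their corners. Now the last marker.

```bash

python3 -m pendant '[[[0.0084,0.0455,0,0,0,0,0.1],[0.0084,0.0455,0,0,0,0,0.1],[0.0084,0.0455,0,0,0,0,0.1],[0.0084,0.0455,0,0,0,0,0.1],[0.0084,0.0455,0,0,0,0,0.1]]]' >/dev/null
python3 -m pendant '[[[0.0084,0.0455,0,0,0,0,0.1],[0.0084,0.0455,0,0,0,0,0.1],[0.0084,0.0455,0,0,0,0,0.1],[0.0084,0.0455,0,0,0,0,0.1],[0,0,0,0,0,0,0.1]]]' >/dev/null
python3 -m pendant '[[[0,0,0,0,0,0,0.1],[0,0,0,0,0,0,0.1],[0,0,0,0,0,0,0.1],[0,0,0,0,0,0,0.1],[0,0,0,0,0,0,0.1]]]' >/dev/null
python3 - <<'E'
from h import *
state();rel([.5812,-.0732,.17],-.111)
E
```

```text
t66.28 pos [ 0.5824 -0.072   0.2892] tx [ 0.994 -0.11   0.002] ty [-0.11  -0.994  0.   ] tz [ 0.002 -0.    -1.   ] F [-0.1  0.3 -1.1] w0.0168 gf60 q [-0.31  0.42  1.47  0.    1.26  1.37]
shift mm [ -1.3   1.3 119.2] turn deg [ 0.   -0.11  0.03]
```

```bash

python3 -m pendant '[[[-0.0013,0.0013,0.03,0,0,0,0.1],[0,0,0.03,0,0,0,0.1],[0,0,0.03,0,0,0,0.1],[0,0,0.02,0,0,0,0.1],[0,0,0.009,0,0,0,0.1]]]'
python3 -m pendant '[[[0,0,0,0,0,0,0.1],[0,0,0,0,0,0,0.1],[0,0,0,0,0,0,0.3],[0,0,0,0,0,0,0.3],[0,0,0,0,0,0,0.3]]]' 10
python3 -m pendant '[[[0,0,0,0,0,0,0.3],[0,0,-0.02,0,0,0,0.3],[0,0,-0.04,0,0,0,0.3],[0,0,-0.04,0,0,0,0.45],[-0.02,-0.03,0,0,0,0,0.45]]]' 20
python3 -m pendant '[[[-0.02,-0.04,0,0,0,0,0.45],[-0.02,-0.04,0,0,0,0,0.45],[-0.02,-0.04,0,0,0,0,0.45],[-0.02,-0.04,0,0,0,0,0.45],[0,0,0,0,0,0,0.45]]]'
python3 - <<'E'
from h import *
from rig import camera
a=[]
c=camera("top"); a.append(cv2.resize(c["img"][150:240,360:440,::-1],None,fx=4.8,fy=4.8,interpolation=cv2.INTER_CUBIC))
c=camera("side"); a.append(cv2.resize(c["img"][110:200,290:370,::-1],None,fx=4.8,fy=4.8,interpolation=cv2.INTER_CUBIC))
cv2.imwrite("pics/end.png",np.hstack(a))
E
```

```text
time: 66.9
position: [0.5807, -0.0734, 0.1689]
tool_rot: [0.998, -0.056, -0.0, -0.0]
ft_force: [-0.9, -0.3, 0.4]
grip_width: 0.0168
grip_force: 60.0
time: 67.53
position: [0.5814, -0.0737, 0.1706]
tool_rot: [0.998, -0.056, 0.001, 0.0]
ft_force: [0.0, 0.4, 0.0]
grip_width: 0.0261
grip_force: 0.0
time: 68.15
position: [0.568, -0.0436, 0.274]
tool_rot: [0.998, -0.057, 0.006, 0.001]
ft_force: [-0.1, 1.3, -0.8]
grip_width: 0.0365
grip_force: 0.0
time: 68.78
position: [0.501, 0.1288, 0.27]
tool_rot: [0.999, -0.053, 0.0, -0.0]
ft_force: [0.5, -0.8, -0.3]
grip_width: 0.0391
grip_force: 0.0
```

View pics/end.png

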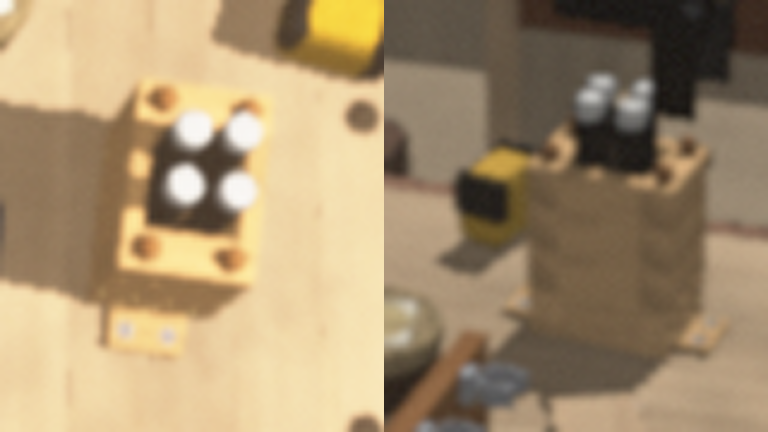

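All four caps show upright in the pot at (193,130), (243,131), (185,185) and (237,190) in the top crop. The stack has no gaps, and the tin and tape haven't moved. Handing in.

```bash
python3 -c "
from rig import hand_in
print(hand_in())"
```

```text
the job is handed in; nothing more can be done
None
```

The job is handed in: three collars are pressed home on the tray and all four black markers stand cap up in the pot, with the tin, tape and yellow look-alike untouched; the judge's verdict was not shown.

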